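Clamp the slide box on the bench mixer and switch it on

ROBOT

A 6-joint arm with a two-finger parallel gripper is mounted at the origin on a cart in front of the work surface, level with it; the furniture and walls round the work are solid. World frame = base frame: x ahead of the robot, y to its left, z up, the work surface at z = 0. Lengths are in m, angles in rad, forces in N, time in s.
With the tool pointing down it reaches from about 0.375 to 0.9 m from the base axis. Payload 3.1 kg.
Tool frame: the origin (TCP) lies at the very end of the fingers, on their centre line; the grasp point (between the pads) lies 19 mm behind it; z points along the fingers, y is the direction in which the jaws open and shut (so a half turn about z gives the same grasp; the last joint's range is limited). The gripper opens to 87 mm and grips with 3 to 60 N. Pads are 19 mm wide; open, the fingers measure 117 mm over their backs; the gripper's body (75 mm by 190 mm) begins 51 mm behind the grasp point.
Start: joints at [0.955, 0.527, 1.433, -0, 1.181, -0.178], TCP at [0.265, 0.566, 0.223] pointing down, gripper open.
Joint ranges: [-3.08, 3.08], [-0.75, 2.2], [0.22, 2.44], [-1.43, 4.57], [0, 2.65], [-2.85, 2.85]. Speed limits (rad/s): [2.79, 2.79, 3.14, 3.14, 3.14, 3.14].

INTERFACE

Orientations are given as a unit quaternion [x, y, z, w].
In Python, from rig import robot gives the robot as it stands. The module is installed in compiled form; this text tells all that it offers.
- The arm moves only by the tool send_rows, never from a script. Its argument "deltas" is a list of rows, each an object of numbers: "tx", "ty", "tz": the shift along the tool's x, y, z in cm; "rx", "ry", "rz": the turn, a rotation vector about the tool's x, y, z in rad. A call has 1 to 5 rows; each row is the pose to reach, as a shift and turn from the pose commanded when the call began, along the tool's axes at that moment; what a row does not reach only later rows make up. A row lasts 1/12 s, in which the tool goes at most 41.7 mm and 7.16 degrees, less where a joint would pass 70% of its speed; a pose out of reach is approached as far as the arm can. A call with a gripper value outside its range is refused whole. "claw" is the finger opening in cm, from 0 to 8.7, set as the call begins (left out, the last holds). The fingers move at their own pace and stop on an object; "squeeze" is the grip in N (left out, the last holds). Time passes only in rows, so rows that repeat a pose let the fingers close. It gives the time, the measured TCP pose, the force and the opening at its end, in the units of the state.
- robot.get_obs(): the state, without advancing time (a new reading comes with each control period).
- robot.camera(name): name is "scene" or "top" or "wrist"; returns a dict with "color" (384x512x3 uint8, red, green, blue), "z_map" (384x512 float32, m along the optical axis (not along the pixel's ray), 0 where there is no reading), "intrinsics" (3x3 intrinsics, pixels), "R" (3x3) and "t" (3): a world point X has camera coordinates R X + t; the wrist camera has in their place "tool_from_camera" (4x4, takes a point from camera to tool coordinates, whose origin is the TCP and whose axes are the flange's). Camera axes: x right, y down, z forward; pixel columns grow to the right and rows downward; lengths in m; the calibration is good to about 2 mm. The wrist camera is an equidistant fisheye: a pixel r from the principal point sees the ray r / f radians off the axis. A picture is of the moment at which its call begins: read the wrist's pose just before it.
- robot.hand_in(): hands the job in, once; it reports no verdict.
Trained networks look in the newest picture that a camera, given by its name, has taken for a name from the list of things; names that differ only in an ending like _2 or _b are one class to them, and where a whole thing is asked for, a point or a joint stands for the part that bears it (a point fixed in the world has none). Each returns a list of dicts, best first, with "p" (0 to 1); they miss things now and then, are a little off and sometimes report something else, mostly with a low value. They report only what shows in the picture. A call takes as long as a camera call.
- robot.outline_of(label, camera): "pixels" (384x512 bool, what is visible of it) and "xy" ([column, row] in pixels, amid what is visible of it).
- robot.tip_of(label, camera): "xy" ([column, row] in pixels: a listed point, or the origin of a listed thing).
The state is a dict: "time": time; "q": joint angles; "joint_velocities": joint speeds; "joint_torque": joint torques, N m; "position": TCP position; "tool_rot": TCP orientation; "ft_force": force on the tool from outside, world axes, zero at the start; "moment": the same for the moment, N m; "grip_width": finger opening in m.
Only numpy, scipy, OpenCV 4.12 (cv2) and the standard library are available. Lean on these libraries where they do the work, as an engineer would, in place of code of your own. Each camera call takes 0.05 s, during which the arm holds its last target.

TASK

Secure the blue slide box on the small bench mixer: turn the clamp's cross-bar clockwise (seen from above) until its rubber foot just touches the lid of the box, then give it a further quarter turn and no more. Then switch the mixer on by pressing down the raised outer half of the red rocker switch. Do not switch on before the box is clamped, and leave the other things on the bench where they are.

Things in the scene. Friction and masses are not known exactly. Their poses are not given: they have to be found in the camera images.
- mixer: Low white bench mixer, fixed to the worktop. Origin: on the worktop, straight below the clamp's vertical screw; z up; x points away from the robot at yaw 0. Base x -65 to +65, y -140 to +75 mm, 27 mm high; metal deck, top at 36 mm. A console at -y (x -52 to +52, y -133 to -81 mm, top at 70 mm) carries the switch.
- beam_top (a point): Point of the mixer on the screw axis, 106 mm above the worktop. About here is the top of the clamp's aluminium beam: 102 mm long (along the mixer's x), 22 mm wide, 14 mm thick, on two 12 mm posts 41 mm either side of the axis. The beam's top truly lies 104 to 108 mm up (post caps 5 mm higher): its height differs each time and is not measured.
- clamp_axis (a point): Point of the mixer on the screw axis, 138 mm up, at about the cross-bar's height. The cross-bar is a level steel rod, 10 mm thick, through the screw's dark 22 mm head; it reaches 44 mm either side and ends in black 15 mm balls. Its centre line starts 138 to 145 mm up and sinks 1.5 mm per radian (10 mm at most). Between beam and bar is only the screw, radius 7 mm.
- clamp_bar (a joint): Angle of the cross-bar (rad), grows clockwise from above; starts -0.7 to 0.7. At 0 it lies along the mixer's x; at a its ends point along (cos a, -sin a) and (-cos a, sin a) in the mixer's x, y. Running friction 0.03 N m. The foot meets the lid at 1.8 to 4.5 rad, each time different; there the torque rises by 0.25 to 0.4 N m within 0.2 rad, then climbs slowly. It stays where left.
- clamp_foot (a joint): How far the sprung rubber foot under the screw (34 mm diameter) is pushed up into the screw (m): 0 while it hangs free, then 1.5 mm for every radian turned past the touch, so 2.4 mm at a quarter turn; 7.5 mm at its stop.
- slide_box: Blue slide box, 40 (x) by 101 (y) by 32 mm, closed, lying loose on the deck inside low lips under the clamp, the screw axis over its middle. Origin: centre of its underside.
- switch_press (a point): A point of the mixer just above the middle of the raised (outer, -y) half of the red rocker switch, 77 mm above the worktop, 10 mm outward of the rocker's pivot. Rocker 26 mm (x) by 30 mm (y), pivot along x at 73 mm height; when off, the outer end stands about 5 mm above the pivot's level and pressing takes about 4 N.
- power_switch (a joint): Angle of the rocker switch (rad): 0 off (outer half up), 0.36 on (outer half pressed fully down). It stays where it is left.
- bench_timer: Bystander: cream bench timer, 64 by 68 by 21 mm. Origin: centre of its underside.
- forceps: Bystander: steel forceps lying flat, 16 by 128 by 10 mm. Origin: centre of its underside.
- marker_1: Bystander: white marker with blue cap, 11 by 132 by 13 mm. Origin: centre of its underside.
- marker_2: Bystander: white marker with red cap, 11 by 132 by 13 mm. Origin: centre of its underside.
- bench_tape: Bystander: roll of tan tape, 92 by 90 by 48 mm. Origin: centre of its underside.

How it is judged:
By the outcome, as a careful person would: the job done as asked, in the order asked, and still so for the second after the job is handed in, with the robot touching nothing.
It also fails if it takes over 61 s, if anything falls off the work surface, if the arm or the gripper's body presses on something with over 40 N, if the wrist force passes 120 N, or if a joint passes its speed limit or range.

## Working session

There is one attempt and no reset: what is moved stays moved. The work goes in short steps, Python scripts to look and compute and a tool call to move; the robot and the scene stay as the last step left them, time stands still between calls to the robot, and variables do not carry over. Pictures are saved under pics/ and viewed, and the job is handed in when it is done.

Besides the shell and the picture viewer there is one more tool, called as a command line: name --argument value ..., lists and objects as JSON in quotes. send_rows: Moves the arm, as the interface text tells. Its arguments: {"type":"object","properties":{"deltas":{"type":"array","items":{"type":"object","properties":{"tx":{"type":"number"},"ty":{"type":"number"},"tz":{"type":"number"},"rx":{"type":"number"},"ry":{"type":"number"},"rz":{"type":"number"}}}},"claw":{"type":"number"},"squeeze":{"type":"number"}},"required":["deltas"]}

```bash
mkdir -p pics; cat > h.py <<'E'
import numpy as np, cv2
from rig import robot
from scipy.spatial.transform import Rotation as Rn
def save(c,name,crop=None,scale=1):
    im=c["color"][:,:,::-1].copy()
    if crop: a,b,d,e=crop; im=im[b:e,a:d]
    if scale!=1: im=cv2.resize(im,None,fx=scale,fy=scale,interpolation=cv2.INTER_CUBIC)
    cv2.imwrite("pics/"+name,im)
def ray(c,xy):
    K=c["intrinsics"]; d=np.linalg.inv(K)@np.array([xy[0],xy[1],1.])
    return -c["R"].T@c["t"], c["R"].T@d
def atz(c,xy,z):
    o,d=ray(c,xy); return o+d*(z-o[2])/d[2]
def depth(c,xy):
    z=c["z_map"][int(round(xy[1])),int(round(xy[0]))]
    o,d=ray(c,xy); return o+d*z
E
python3 - <<'E'
from h import *
o=robot.get_obs(); print(o)
for n in ("scene","top"):
    c=robot.camera(n); save(c,n+"0.png",scale=1.5)
    print(n,(-c["R"].T@c["t"]).round(3))
    for l,z in (("mixer",0),("beam_top",.106),("clamp_axis",.138),("switch_press",.077),("slide_box",.036)):
        for r in robot.tip_of(l,n)[:2]:
            print(l,r["p"],np.round(r["xy"],1),atz(c,r["xy"],z).round(4),depth(c,r["xy"]).round(4))
E
```

```text
{'time': 0.0, 'q': array([ 9.54526705e-01,  5.28460532e-01,  1.43386221e+00, -2.93812431e-05,
        1.18136140e+00, -1.78467865e-01]), 'joint_velocities': array([ 0.0003692 , -0.00103566,  0.00014883,  0.00099037, -0.00088605,
        0.00011221]), 'joint_torque': array([ 6.26167894e-04, -4.40042889e+01, -1.76592278e+01,  6.34091184e-02,
        5.80260472e-02, -1.54708255e-04]), 'position': array([0.2645187 , 0.5654886 , 0.22158782]), 'tool_rot': array([ 2.17151285e-01,  9.76137401e-01, -9.69521144e-04, -3.92170487e-04]), 'ft_force': array([-0.08228979, -0.61693239,  0.6817514 ]), 'moment': array([-0.01855503,  0.02744687, -0.05523225]), 'grip_width': 0.08734004031123796}
scene [-0.149 -0.748  1.132]
mixer 0.82 [235.7 207.2] [ 0.5081 -0.17    0.    ] [ 0.4788 -0.1959  0.0506]
beam_top 0.62 [232.3 189.5] [ 0.4883 -0.1793  0.106 ] [ 0.4882 -0.1794  0.1062]
clamp_axis 0.8 [235.6 178.6] [ 0.5032 -0.1804  0.138 ] [ 0.4938 -0.1886  0.1523]
switch_press 0.8 [268.  217.2] [ 0.4884 -0.2988  0.077 ] [ 0.4854 -0.3009  0.0819]
slide_box 0.72 [234.3 204.2] [ 0.4932 -0.1786  0.036 ] [ 0.4803 -0.19    0.058 ]
top [ 0.401 -0.19   1.471]
mixer 0.57 [248.9 204.7] [ 0.4936 -0.1938  0.    ] [ 0.487  -0.1936  0.1043]
beam_top 0.8 [244.3 203. ] [ 0.4921 -0.1792  0.106 ] [ 0.4891 -0.1796  0.1501]
clamp_axis 0.82 [245.6 202.6] [ 0.4912 -0.1834  0.138 ] [ 0.4903 -0.1835  0.1513]
switch_press 0.74 [284.  204.5] [ 0.4903 -0.305   0.077 ] [ 0.4909 -0.3058  0.0678]
slide_box 0.65 [245.  205.8] [ 0.4876 -0.181   0.036 ] [ 0.4808 -0.1817  0.1482]
```

View pics/scene0.png

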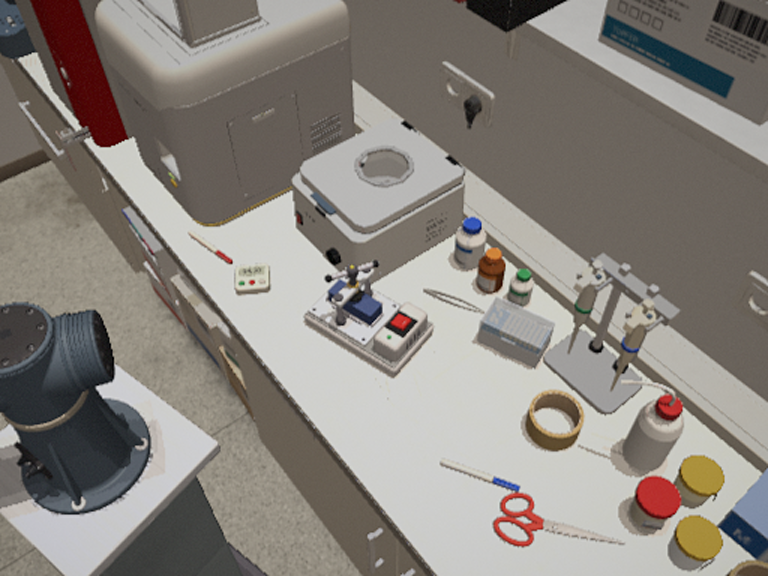

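View pics/top0.png

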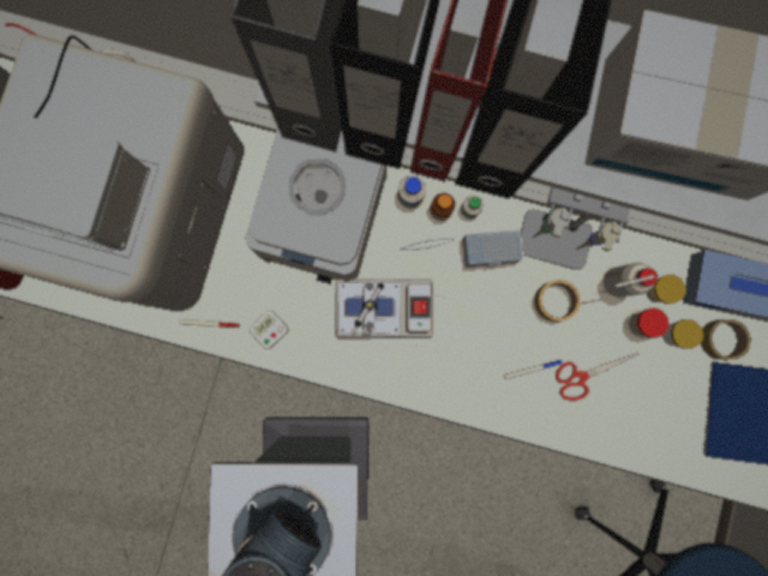

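```bash
python3 - <<'E'
from h import *
P=[]
for n,cr in (("top",(200,160,310,240)),("scene",(180,150,310,260))):
    c=robot.camera(n); save(c,n+"1.png",crop=cr,scale=6 if n=="top" else 5)
    z=c["z_map"]; v,u=np.mgrid[:384,:512]; m=z>0
    d=np.linalg.inv(c["intrinsics"])@np.stack([u[m],v[m],np.ones(m.sum())])*z[m]
    X=c["R"].T@(d-c["t"][:,None]); P.append(X.T)
P=np.vstack(P)
# height map around axis, 30mm cells, max z
ax=np.array([.491,-.182])
for x in np.arange(.72,.30,-.03):
    print("%.2f"%x,[int(1000*max(P[(abs(P[:,0]-x)<.015)&(abs(P[:,1]-y)<.015)][:,2],default=-9e-3)) for y in np.arange(.03,-.43,-.03)])
E
```

```text
0.72 [165, 166, 623, 621, 911, 909, 916, 914, 916, 908, 914, 919, 917, 96, 920, 623]
0.69 [165, 167, 170, 940, 940, 172, 941, 939, 930, 940, 939, 940, 940, 931, 941, 624]
0.66 [165, 166, 167, 167, 940, 940, 940, 940, 938, 941, 931, 941, 938, 931, 941, 624]
0.63 [165, 164, 166, 167, 166, 167, 166, 939, 940, 940, 941, 941, 641, 940, 941, 625]
0.60 [163, 164, 165, 168, 166, 165, 165, 136, 6, 9, 7, 939, 941, 941, 69, 71]
0.57 [55, 148, 159, 156, 163, 165, 165, 26, 29, 18, 19, 27, 20, 6, 10, 7]
0.54 [8, 7, 5, 72, 86, 133, 133, 140, 150, 43, 75, 75, 65, 10, 6, 9]
0.51 [6, 7, 7, 7, 9, 69, 72, 154, 152, 73, 81, 84, 67, 6, 8, 5]
0.48 [23, 19, 7, 10, 7, 67, 144, 156, 110, 71, 81, 85, 68, 6, 6, 6]
0.45 [25, 26, 6, 5, 6, 43, 150, 148, 43, 45, 74, 76, 68, 8, 8, 8]
0.42 [26, 23, 8, 6, 5, 38, 37, 41, 38, 32, 32, 34, 32, 7, 7, 8]
0.39 [21, 6, 10, 9, 6, 6, 4, 4, 7, 6, 7, 9, 6, 6, 6, 7]
0.36 [6, 6, 7, 6, 9, 8, 4, 7, 6, 8, 6, 8, 8, 6, 7, 6]
0.33 [-6, 2, 5, 4, 5, 7, 6, 5, 6, 6, 6, 6, 6, 8, 8, 7]
```

View pics/top1.png

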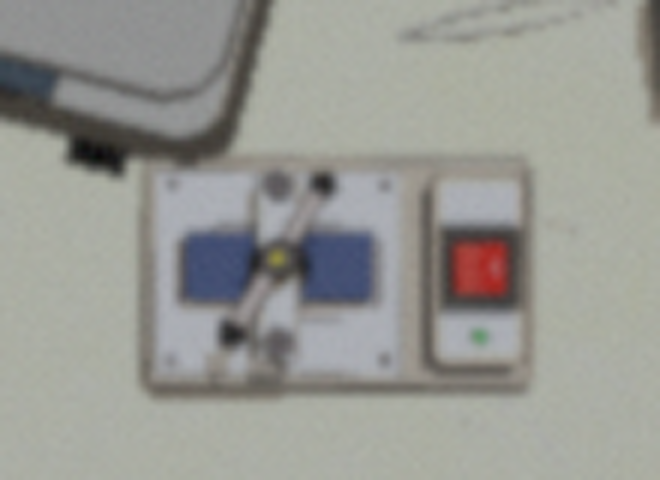

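View pics/scene1.png

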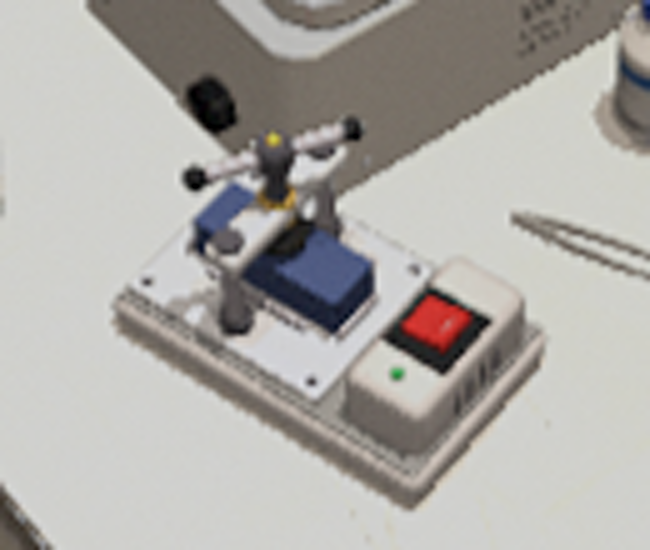

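```bash
python3 - <<'E'
from h import *
c=robot.camera("top")
z=c["z_map"]; v,u=np.mgrid[:384,:512]; m=z>0
d=np.linalg.inv(c["intrinsics"])@np.stack([u[m],v[m],np.ones(m.sum())])*z[m]
X=(c["R"].T@(d-c["t"][:,None])).T
for y in np.arange(.75,-.1,-.05):
    s=X[(abs(X[:,1]-y)<.025)&(X[:,2]>.1)&(X[:,0]>.35)]; print(round(y,2),s[:,0].min() if len(s) else None, s[np.argmin(s[:,0])] if len(s) else "")
print(c["intrinsics"],c["R"])
a,b=[atz(c,(200+p/6-.5+.08,160+q/6-.5+.08),.1415) for p,q in((320,183),(232,334))]
print(a,b,(a+b)/2,np.arctan2(-(a-b)[1],(a-b)[0]),np.linalg.norm(a-b))
# mixer base edges top 27mm: left edge, bottom edge
for p,q in((148,168),(148,388),(528,388),(530,168)):
    print(atz(c,(200+p/6-.4,160+q/6-.4),.027).round(4))
o=robot.get_obs();print(Rn.from_quat(o["tool_rot"]).as_matrix().round(4))
w=robot.camera("wrist");save(w,"w0.png");print(w["intrinsics"],w["tool_from_camera"])
E
```

```text
0.75 None 
0.7 None 
0.65 None 
0.6 0.5574619072876662 [0.55746191 0.58046986 0.10345275]
0.55 0.9609147816577233 [0.96091478 0.5310583  0.23124157]
0.5 0.8536242840266711 [0.85362428 0.50190014 0.27708235]
0.45 0.5285304878326962 [0.52853049 0.42783393 0.35648808]
0.4 0.5147287484562587 [0.51472875 0.37911551 0.34659316]
0.35 0.49989875141316525 [0.49989875 0.32543509 0.34562179]
0.3 0.487765010217736 [0.48776501 0.28059005 0.34200447]
0.25 0.4782244295680751 [0.47822443 0.23876513 0.33681658]
0.2 0.4799938198507947 [0.47999382 0.22397129 0.34944979]
0.15 0.5492311420027096 [0.54923114 0.17488601 0.35282782]
0.1 0.7370267240998034 [0.73702672 0.12385332 0.32919166]
0.05 0.5936510598795021 [0.59365106 0.02884337 0.10540583]
-0.0 0.5787252333074532 [ 0.57872523 -0.02392075  0.12645051]
-0.05 0.5661861226000436 [ 0.56618612 -0.0715287   0.10587163]
[[440.3240354    0.         252.6444557 ]
 [  0.         440.3240354  191.28590736]
 [  0.           0.           1.        ]] [[ 0.00763914 -0.99990562  0.01141919]
 [-0.99558729 -0.00867324 -0.09343835]
 [ 0.09352857 -0.01065501 -0.99555958]]
[ 0.52918648 -0.20526415  0.1415    ] [ 0.45252007 -0.16159137  0.1415    ] [ 0.49085328 -0.18342776  0.1415    ] 0.5178020124359681 0.08823293215478954
[ 0.5476 -0.1121  0.027 ]
[ 0.4272 -0.1137  0.027 ]
[ 0.4288 -0.321   0.027 ]
[ 0.5495 -0.3221  0.027 ]
[[-0.9057  0.424   0.    ]
 [ 0.424   0.9057  0.    ]
 [-0.      0.     -1.    ]]
[[297.31863964   0.         256.52929172]
 [  0.         297.31863964 190.71969853]
 [  0.           0.           1.        ]] [[-6.82160440e-05 -9.68470171e-01 -2.49129532e-01  6.71181266e-02]
 [ 9.99999864e-01  6.27352456e-05 -5.17695545e-04  3.18606442e-05]
 [ 5.17001895e-04 -2.49129533e-01  9.68470035e-01 -1.63099481e-01]
 [ 0.00000000e+00  0.00000000e+00  0.00000000e+00  1.00000000e+00]]
```

View pics/w0.png

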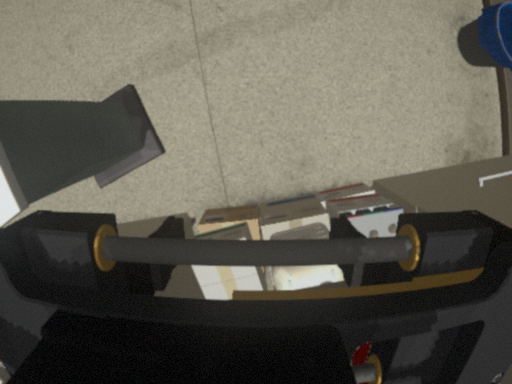

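```bash
cat >> h.py <<'E'
def plan(p,h=None,pose=None):
    o=robot.get_obs(); R=Rn.from_quat(o["tool_rot"]).as_matrix(); P=o["position"]
    h0=np.arctan2(R[1,0],R[0,0])
    d=R.T@(np.array(p)-P)*100
    print("t",round(o["time"],2),"pos",P.round(4),"h",round(h0,4),"q6",o["q"][5].round(2),"| delta cm",d.round(2),"rz", None if h is None else round(((h0-h+np.pi)%(2*np.pi))-np.pi,3))
E
python3 - <<'E'
from h import *
plan((.30,.30,.26)); plan((.40,.05,.26)); plan((.49,-.183,.26),2.62)
E
```

```text
t 0.8 pos [0.2649 0.5661 0.2226] h 2.7038 q6 -0.18 | delta cm [-14.46 -22.61  -3.74] rz None
t 0.8 pos [0.2649 0.5661 0.2226] h 2.7038 q6 -0.18 | delta cm [-34.11 -41.01  -3.74] rz None
t 0.8 pos [0.2649 0.5661 0.2226] h 2.7038 q6 -0.18 | delta cm [-52.14 -58.3   -3.75] rz 0.084
```

send_rows --deltas '[{"tx":-1.5,"ty":-2.3,"tz":-0.8},{"tx":-4,"ty":-6,"tz":-1.6},{"tx":-6.4,"ty":-9.2,"tz":-2.4},{"tx":-8.4,"ty":-12.4,"tz":-3.2},{"tx":-10.4,"ty":-15.6,"tz":-3.8}]'

```text
schema error: expected keys tx, ty, tz, rx, ry, rz
```

send_rows --deltas '[{"tx":-2,"ty":-3.2},{"tx":-4.2,"ty":-6.4},{"tx":-7,"ty":-9.2},{"tx":-9.8,"ty":-12},{"tx":-12.6,"ty":-14.8}]'

```text
schema error: expected keys tx, ty, tz, rx, ry, rz
```

send_rows --deltas '[{"tx":-2.8,"ty":-2.8},{"tx":-5.6,"ty":-5.4},{"tx":-8.4,"ty":-8.0},{"tx":-11,"ty":-10.4},{"tx":-13,"ty":-12.5}]'

```text
schema error: expected keys tx, ty, tz, rx, ry, rz
```

```bash
python3 - <<'E'
from h import *
plan((.49,-.183,.26),2.62)
E
```

```text
t 0.8 pos [0.2649 0.5661 0.2226] h 2.7038 q6 -0.18 | delta cm [-52.14 -58.3   -3.75] rz 0.084
```

All keys are required; resending with them.

send_rows --deltas '[{"tx":-1.5,"ty":-2.3,"tz":-0.8,"rx":0,"ry":0,"rz":0},{"tx":-4,"ty":-6,"tz":-1.6,"rx":0,"ry":0,"rz":0},{"tx":-6.4,"ty":-9.2,"tz":-2.4,"rx":0,"ry":0,"rz":0},{"tx":-8.4,"ty":-12.4,"tz":-3.2,"rx":0,"ry":0,"rz":0},{"tx":-10.4,"ty":-15.6,"tz":-3.8,"rx":0,"ry":0,"rz":0}]'

```text
time: 1.22
position: [0.2931, 0.3789, 0.2612]
tool_rot: [0.217, 0.976, 0.0, 0.0]
ft_force: [-0.1, -0.8, 0.2]
grip_width: 0.0869
```

send_rows --deltas '[{"tx":-2,"ty":-3.2,"tz":0,"rx":0,"ry":0,"rz":0},{"tx":-4.2,"ty":-6.4,"tz":0,"rx":0,"ry":0,"rz":0},{"tx":-7,"ty":-9.2,"tz":0,"rx":0,"ry":0,"rz":0},{"tx":-9.8,"ty":-12,"tz":0,"rx":0,"ry":0,"rz":0},{"tx":-12.6,"ty":-14.8,"tz":0,"rx":0,"ry":0,"rz":0}]'

```text
time: 1.63
position: [0.3445, 0.1916, 0.261]
tool_rot: [0.217, 0.976, 0.0, 0.001]
ft_force: [1.0, 0.2, 0.6]
grip_width: 0.0874
```

send_rows --deltas '[{"tx":-2.8,"ty":-2.8,"tz":0,"rx":0,"ry":0,"rz":0},{"tx":-5.6,"ty":-5.4,"tz":0,"rx":0,"ry":0,"rz":0},{"tx":-8.4,"ty":-8.0,"tz":0,"rx":0,"ry":0,"rz":0},{"tx":-11,"ty":-10.4,"tz":0,"rx":0,"ry":0,"rz":0},{"tx":-13,"ty":-12.5,"tz":0,"rx":0,"ry":0,"rz":0}]'

```text
time: 2.05
position: [0.4105, 0.0223, 0.261]
tool_rot: [0.218, 0.976, -0.0, 0.001]
ft_force: [0.1, 0.5, -0.7]
grip_width: 0.0867
```

```bash
python3 - <<'E'
from h import *
plan((.49,-.183,.26),2.62)
E
```

```text
t 2.05 pos [0.4105 0.0223 0.261 ] h 2.7022 q6 -1.35 | delta cm [-15.93 -15.2    0.14] rz 0.082
```

send_rows --deltas '[{"tx":-2.9,"ty":-2.8,"tz":0,"rx":0,"ry":0,"rz":0.02},{"tx":-5.8,"ty":-5.5,"tz":0,"rx":0,"ry":0,"rz":0.04},{"tx":-8.7,"ty":-8.3,"tz":0,"rx":0,"ry":0,"rz":0.06},{"tx":-11.5,"ty":-11.0,"tz":0,"rx":0,"ry":0,"rz":0.08},{"tx":-14,"ty":-13.4,"tz":0,"rx":0,"ry":0,"rz":0.08}]'

```text
time: 2.47
position: [0.4798, -0.1585, 0.2608]
tool_rot: [0.257, 0.966, -0.0, 0.001]
ft_force: [-0.2, 0.8, 0.7]
grip_width: 0.0869
```

send_rows --deltas '[{"tx":-1.8,"ty":-1.6,"tz":0,"rx":0,"ry":0,"rz":0},{"tx":-1.8,"ty":-1.6,"tz":0,"rx":0,"ry":0,"rz":0},{"tx":-1.8,"ty":-1.6,"tz":0,"rx":0,"ry":0,"rz":0}]'

```text
time: 2.72
position: [0.4869, -0.1798, 0.2603]
tool_rot: [0.257, 0.966, 0.0, -0.0]
ft_force: [-0.5, 0.8, -0.5]
grip_width: 0.0869
```

```bash
cat >> h.py <<'E'
def wproj(w,o,X):
    T=np.eye(4);T[:3,:3]=Rn.from_quat(o["tool_rot"]).as_matrix();T[:3,3]=o["position"]
    C=np.linalg.inv(T@w["tool_from_camera"]); c=C[:3,:3]@np.array(X)+C[:3,3]
    th=np.arctan2(np.hypot(c[0],c[1]),c[2]); ph=np.arctan2(c[1],c[0]); K=w["intrinsics"]
    return np.array([K[0,2]+K[0,0]*th*np.cos(ph),K[1,2]+K[1,1]*th*np.sin(ph)])
def wray(w,o,xy):
    T=np.eye(4);T[:3,:3]=Rn.from_quat(o["tool_rot"]).as_matrix();T[:3,3]=o["position"]
    T=T@w["tool_from_camera"]; K=w["intrinsics"]
    a=(xy[0]-K[0,2])/K[0,0]; b=(xy[1]-K[1,2])/K[1,1]; th=np.hypot(a,b); ph=np.arctan2(b,a)
    d=np.array([np.sin(th)*np.cos(ph),np.sin(th)*np.sin(ph),np.cos(th)])
    return T[:3,3],T[:3,:3]@d
def watz(w,o,xy,z):
    p,d=wray(w,o,xy); return p+d*(z-p[2])/d[2]
E
python3 - <<'E'
from h import *
plan((.49,-.183,.26),2.62)
o=robot.get_obs();w=robot.camera("wrist");save(w,"w1.png",scale=1.5)
for l,z in (("beam_top",.106),("clamp_axis",.1415),("switch_press",.077)):
  for r in robot.tip_of(l,"wrist")[:1]: print(l,r["p"],r["xy"],watz(w,o,r["xy"],z))
E
```

```text
t 2.72 pos [ 0.4869 -0.1798  0.2603] h 2.6214 q6 -1.62 | delta cm [-0.43 -0.13  0.03] rz 0.001
clamp_axis 0.62 [257.1, 193.3] [ 0.49412405 -0.18327674  0.1415    ]
switch_press 0.89 [176.1, 225.3] [ 0.49444088 -0.3026291   0.077     ]
```

View pics/w1.png

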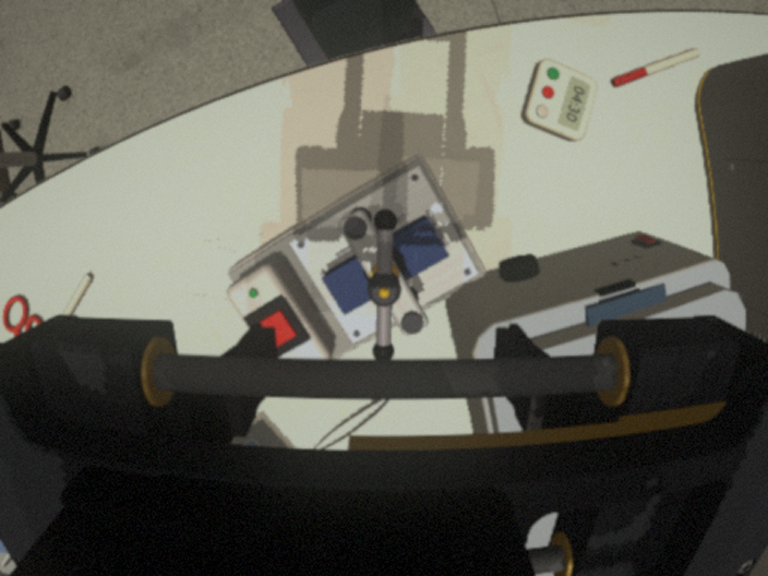

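```bash
python3 - <<'E'
from h import *
o=robot.get_obs();w=robot.camera("wrist");save(w,"w2.png",crop=(216,130,296,250),scale=5)
for z in (.138,.1415,.145,.15):
    a=watz(w,o,(385/1.5,220/1.5),z);b=watz(w,o,(383/1.5,352/1.5),z);print(z,a.round(4),b.round(4),((a+b)/2).round(4),np.linalg.norm(a-b).round(4),np.arctan2(*(b-a)[[1,0]]))
print(watz(w,o,(384/1.5,292/1.5),.153))
E
```

```text
0.138 [ 0.4536 -0.1585  0.138 ] [ 0.5319 -0.2046  0.138 ] [ 0.4927 -0.1816  0.138 ] 0.0909 -0.53165810219137
0.1415 [ 0.4532 -0.1584  0.1415] [ 0.5306 -0.2039  0.1415] [ 0.4919 -0.1811  0.1415] 0.0898 -0.5316581021913702
0.145 [ 0.4529 -0.1582  0.145 ] [ 0.5294 -0.2031  0.145 ] [ 0.4911 -0.1807  0.145 ] 0.0887 -0.5316581021913699
0.15 [ 0.4525 -0.1579  0.15  ] [ 0.5276 -0.2021  0.15  ] [ 0.49 -0.18  0.15] 0.0871 -0.5316581021913704
[ 0.49130489 -0.18069212  0.153     ]
```

View pics/w2.png

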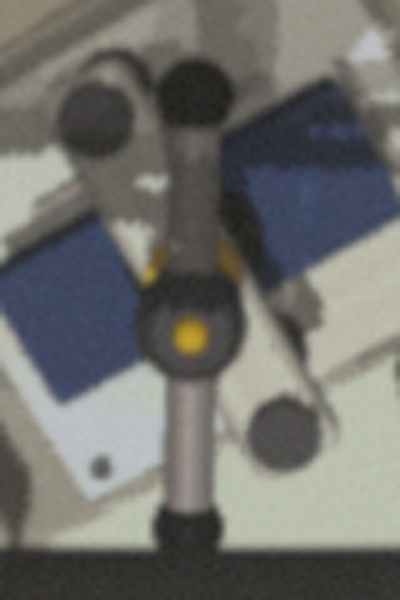

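```bash
python3 - <<'E'
from h import *
plan((.491,-.182,.119),2.61)
E
```

```text
t 2.97 pos [ 0.4863 -0.1772  0.2607] h 2.6253 q6 -1.62 | delta cm [-0.65 -0.19 14.17] rz 0.015
```

send_rows --deltas '[{"tx":-0.5,"ty":-0.15,"tz":0,"rx":0,"ry":0,"rz":0},{"tx":-0.5,"ty":-0.15,"tz":2,"rx":0,"ry":0,"rz":0},{"tx":-0.5,"ty":-0.15,"tz":5,"rx":0,"ry":0,"rz":0},{"tx":-0.5,"ty":-0.15,"tz":8,"rx":0,"ry":0,"rz":0},{"tx":-0.5,"ty":-0.15,"tz":9,"rx":0,"ry":0,"rz":0}]' --claw 4.2 --squeeze 10

```text
time: 3.38
position: [0.4885, -0.1807, 0.1674]
tool_rot: [0.256, 0.967, 0.001, -0.003]
ft_force: [-0.4, -0.1, -0.3]
grip_width: 0.0617
```

```bash
python3 - <<'E'
from h import *
for i in range(4):
    plan((.491,-.182,.119),2.61); c=robot.camera("scene")
save(c,"s2.png",crop=(180,130,300,250),scale=5)
print(robot.get_obs()["ft_force"],robot.get_obs()["moment"],robot.get_obs()["grip_width"])
E
```

```text
t 3.38 pos [ 0.4885 -0.1807  0.1674] h 2.6246 q6 -1.62 | delta cm [-0.31  0.01  4.84] rz 0.015
t 3.43 pos [ 0.4882 -0.1806  0.167 ] h 2.6244 q6 -1.62 | delta cm [-0.35  0.02  4.8 ] rz 0.014
t 3.48 pos [ 0.4892 -0.1813  0.1689] h 2.6244 q6 -1.62 | delta cm [-0.21  0.03  4.99] rz 0.014
t 3.53 pos [ 0.4905 -0.1821  0.1704] h 2.6244 q6 -1.62 | delta cm [-0.05  0.04  5.14] rz 0.014
[ 0.41081394 -0.40902267 -1.11562187] [-0.03403198  0.02831497  0.03028702] 0.046611626912506796
```

View pics/s2.png

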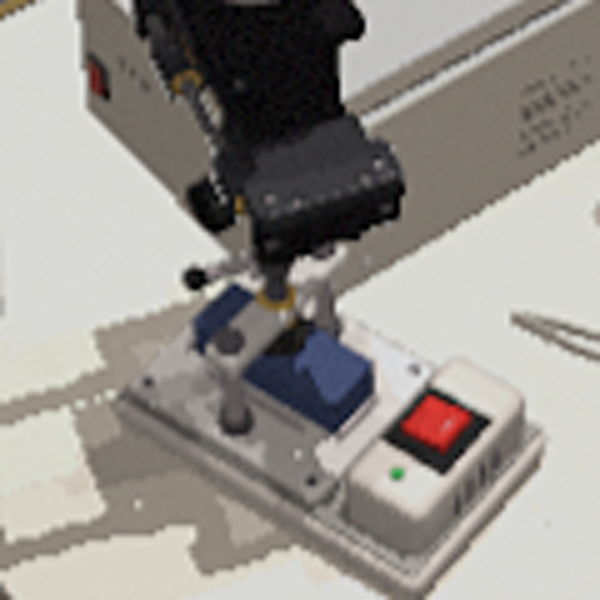

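send_rows --deltas '[{"tx":0,"ty":0,"tz":1.5,"rx":0,"ry":0,"rz":0},{"tx":0,"ty":0,"tz":3,"rx":0,"ry":0,"rz":0},{"tx":0,"ty":0,"tz":4.3,"rx":0,"ry":0,"rz":0},{"tx":0,"ty":0,"tz":5,"rx":0,"ry":0,"rz":0},{"tx":0,"ty":0,"tz":5,"rx":0,"ry":0,"rz":0}]'

```text
time: 4.0
position: [0.4907, -0.1825, 0.1208]
tool_rot: [0.256, 0.967, -0.0, 0.0]
ft_force: [-0.9, 0.1, 0.8]
grip_width: 0.0422
```

```bash
python3 - <<'E'
from h import *
for i in range(4):
    plan((.491,-.182,.119),2.61); w=robot.camera("wrist")
save(w,"w3.png",scale=1.5)
print(robot.get_obs()["ft_force"],robot.get_obs()["moment"],robot.get_obs()["grip_width"])
E
```

```text
t 4.0 pos [ 0.4907 -0.1825  0.1208] h 2.6239 q6 -1.62 | delta cm [0.   0.06 0.18] rz 0.014
t 4.05 pos [ 0.491  -0.1828  0.1213] h 2.6239 q6 -1.62 | delta cm [0.04 0.06 0.23] rz 0.014
t 4.1 pos [ 0.4913 -0.1829  0.1217] h 2.6239 q6 -1.62 | delta cm [0.07 0.07 0.27] rz 0.014
t 4.15 pos [ 0.4913 -0.183   0.1218] h 2.6239 q6 -1.62 | delta cm [0.08 0.07 0.28] rz 0.014
[ 0.55065424 -0.94943098  0.11611371] [ 0.01392009 -0.01831473 -0.02106825] 0.042057695612149386
```

View pics/w3.png

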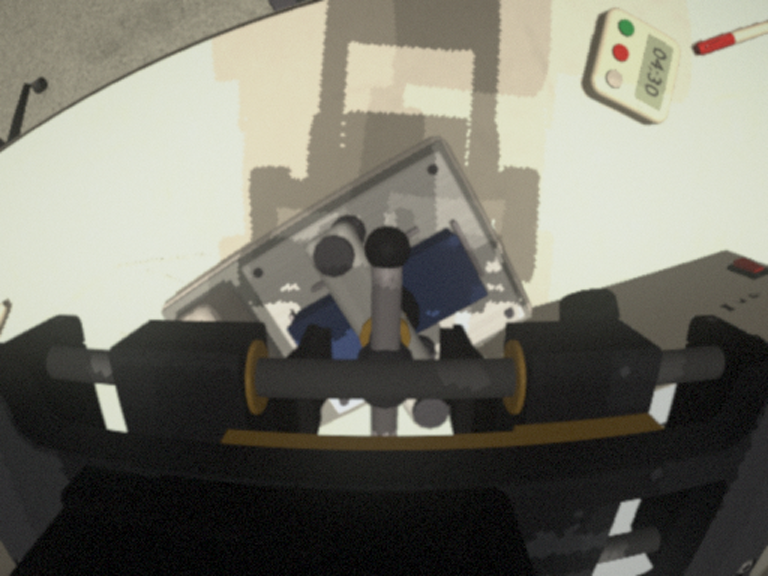

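send_rows --deltas '[{"tx":0,"ty":0.05,"tz":0.1,"rx":0,"ry":0,"rz":0.11},{"tx":0,"ty":0.05,"tz":0.2,"rx":0,"ry":0,"rz":0.22},{"tx":0,"ty":0.05,"tz":0.3,"rx":0,"ry":0,"rz":0.33},{"tx":0,"ty":0.05,"tz":0.3,"rx":0,"ry":0,"rz":0.44},{"tx":0,"ty":0.05,"tz":0.3,"rx":0,"ry":0,"rz":0.55}]'

```text
time: 4.62
position: [0.4912, -0.1823, 0.1185]
tool_rot: [0.511, 0.859, -0.0, 0.001]
ft_force: [-0.2, -0.6, 0.4]
grip_width: 0.0419
```

send_rows --deltas '[{"tx":0,"ty":0,"tz":0,"rx":0,"ry":0,"rz":0.1},{"tx":0,"ty":0,"tz":0,"rx":0,"ry":0,"rz":0.2},{"tx":0,"ty":0,"tz":0,"rx":0,"ry":0,"rz":0.2}]'

```text
time: 4.87
position: [0.4913, -0.1823, 0.1185]
tool_rot: [0.593, 0.805, 0.0, 0.001]
ft_force: [0.5, 0.8, -0.1]
grip_width: 0.0421
```

```bash
cat >> h.py <<'E'
def sens(n=3):
    F=[];M=[];H=[];P=[]
    for i in range(n):
        o=robot.get_obs(); R=Rn.from_quat(o["tool_rot"]).as_matrix(); F.append(o["ft_force"]);M.append(o["moment"]);P.append(o["position"]);H.append(np.arctan2(R[1,0],R[0,0]))
        if i<n-1: robot.camera("top")
    s=f't {o["time"]:.2f} h {np.mean(H):.4f} pos {np.mean(P,0).round(4)} F {np.mean(F,0).round(1)} M {np.mean(M,0).round(3)} q6 {o["q"][5]:.3f}'
    print(s); open("log.txt","a").write(s+"\n")
E
python3 -c "from h import *;sens();plan((.491,-.1825,.118))"
```

```text
t 4.97 h 1.8748 pos [ 0.4912 -0.1823  0.1184] F [-0.2  0.5 -0.1] M [-0.071  0.044 -0.015] q6 -0.874
t 4.97 pos [ 0.4911 -0.1823  0.1182] h 1.8765 q6 -0.87 | delta cm [-0.02 -0.02  0.02] rz None
```

Now turning, through the expected first contact (h ≈ 1.68).

send_rows --deltas '[{"tx":0,"ty":0,"tz":0,"rx":0,"ry":0,"rz":0.1},{"tx":0,"ty":0,"tz":0,"rx":0,"ry":0,"rz":0.2},{"tx":0,"ty":0,"tz":0,"rx":0,"ry":0,"rz":0.3},{"tx":0,"ty":0,"tz":0,"rx":0,"ry":0,"rz":0.4},{"tx":0,"ty":0,"tz":0,"rx":0,"ry":0,"rz":0.4}]'

```text
time: 5.38
position: [0.4909, -0.1822, 0.1179]
tool_rot: [0.74, 0.672, 0.0, 0.0]
ft_force: [-1.2, 0.2, 0.2]
grip_width: 0.0418
```

```bash
python3 - <<'E'
from h import *
sens()
w=robot.camera("wrist");save(w,"w4.png",scale=1.5)
E
```

```text
t 5.48 h 1.4764 pos [ 0.4908 -0.1821  0.1178] F [-0.5  0.   0.1] M [-0.092  0.044  0.011] q6 -0.476
```

View pics/w4.png

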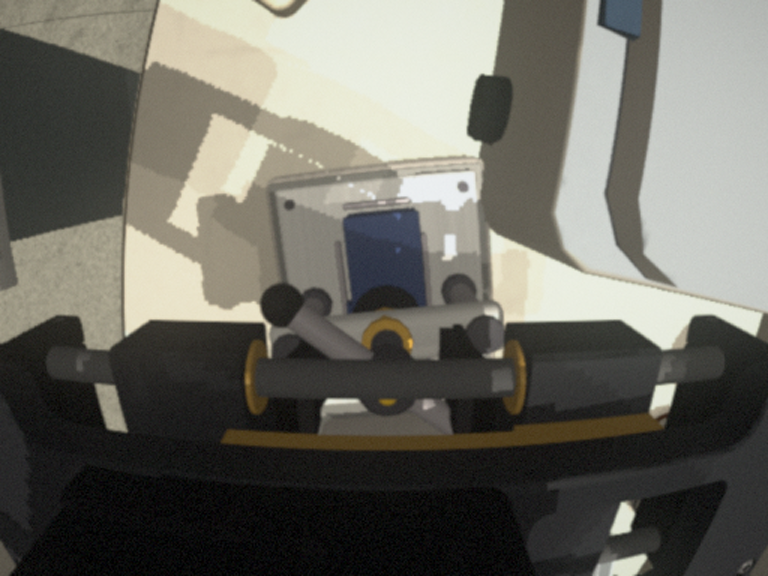

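```bash
cat >> h.py <<'E'
def ball(xy15,zb,ax=(.491,-.182)):
    o=robot.get_obs(); w=robot.camera("wrist")
    p=watz(w,o,(xy15[0]/1.5,xy15[1]/1.5),zb); R=Rn.from_quat(o["tool_rot"]).as_matrix(); h=np.arctan2(R[1,0],R[0,0])
    v=p[:2]-ax; b=np.arctan2(v[1],v[0]); print("ball",p.round(4),"r",np.linalg.norm(v).round(4),"bar heading",b.round(3),"rel h",((b-h)%np.pi).round(3))
E
python3 -c "
from h import *
ball((283,303),.141);ball((283,303),.144)"
```

```text
ball [ 0.4601 -0.1533  0.141 ] r 0.0422 bar heading 2.393 rel h 0.916
ball [ 0.4609 -0.1524  0.144 ] r 0.0423 bar heading 2.365 rel h 0.888
```

send_rows --deltas '[{"tx":0,"ty":0,"tz":0,"rx":0,"ry":0,"rz":0.1},{"tx":0,"ty":0,"tz":0,"rx":0,"ry":0,"rz":0.2},{"tx":0,"ty":0,"tz":0,"rx":0,"ry":0,"rz":0.3},{"tx":0,"ty":0,"tz":0,"rx":0,"ry":0,"rz":0.4},{"tx":0,"ty":0,"tz":0,"rx":0,"ry":0,"rz":0.5}]'

```text
time: 6.05
position: [0.4908, -0.1819, 0.1175]
tool_rot: [0.885, 0.466, 0.0, 0.0]
ft_force: [0.6, 0.4, 0.3]
grip_width: 0.0422
```

send_rows --deltas '[{"tx":0,"ty":0,"tz":0,"rx":0,"ry":0,"rz":0.1},{"tx":0,"ty":0,"tz":0,"rx":0,"ry":0,"rz":0.2},{"tx":0,"ty":0,"tz":0,"rx":0,"ry":0,"rz":0.3},{"tx":0,"ty":0,"tz":0,"rx":0,"ry":0,"rz":0.4},{"tx":0,"ty":0,"tz":0,"rx":0,"ry":0,"rz":0.4}]'

```text
time: 6.47
position: [0.4909, -0.182, 0.1176]
tool_rot: [0.959, 0.283, 0.0, 0.0]
ft_force: [0.1, -0.4, -0.2]
grip_width: 0.0418
```

```bash
python3 - <<'E'
from h import *
sens()
E
```

```text
t 6.57 h 0.5759 pos [ 0.4908 -0.182   0.1176] F [ 0.2 -0.3  0.1] M [-0.097  0.091 -0.023] q6 0.425
```

send_rows --deltas '[{"tx":0,"ty":0,"tz":0,"rx":0,"ry":0,"rz":0.1},{"tx":0,"ty":0,"tz":0,"rx":0,"ry":0,"rz":0.2}]'

```text
time: 6.73
position: [0.491, -0.182, 0.1176]
tool_rot: [0.983, 0.185, 0.0, 0.0]
ft_force: [0.6, -0.5, -0.4]
grip_width: 0.0424
```

```bash
python3 -c "
from h import *
sens()"
```

```text
t 6.83 h 0.3723 pos [ 0.4909 -0.182   0.1176] F [ 0.2 -0.2  0.3] M [-0.042  0.069 -0.01 ] q6 0.626
```

send_rows --deltas '[{"tx":0,"ty":0,"tz":0,"rx":0,"ry":0,"rz":0.1},{"tx":0,"ty":0,"tz":0,"rx":0,"ry":0,"rz":0.2}]'

```text
time: 7.0
position: [0.4909, -0.1821, 0.1176]
tool_rot: [0.996, 0.087, 0.0, 0.0]
ft_force: [0.8, -0.2, 0.4]
grip_width: 0.0419
```

```bash
python3 -c "
from h import *
sens()"
```

```text
t 7.10 h 0.1740 pos [ 0.4908 -0.1821  0.1176] F [ 0.4 -0.1  0.1] M [-0.083  0.081 -0.01 ] q6 0.824
```

send_rows --deltas '[{"tx":0,"ty":0,"tz":0,"rx":0,"ry":0,"rz":0.1},{"tx":0,"ty":0,"tz":0,"rx":0,"ry":0,"rz":0.2}]'

```text
time: 7.27
position: [0.4909, -0.1821, 0.1176]
tool_rot: [1.0, -0.012, 0.0, 0.0]
ft_force: [0.6, -0.5, -0.9]
grip_width: 0.0422
```

```bash
python3 -c "
from h import *
sens()"
```

```text
t 7.37 h -0.0250 pos [ 0.4908 -0.1821  0.1176] F [ 0.2 -0.7 -0.2] M [-0.035  0.095  0.01 ] q6 1.023
```

send_rows --deltas '[{"tx":0,"ty":0,"tz":0,"rx":0,"ry":0,"rz":0.1},{"tx":0,"ty":0,"tz":0,"rx":0,"ry":0,"rz":0.2}]'

```text
time: 7.53
position: [0.4908, -0.1821, 0.1176]
tool_rot: [0.994, -0.112, 0.0, 0.0]
ft_force: [0.5, -0.2, 0.1]
grip_width: 0.0418
```

```bash
python3 -c "
from h import *
sens()
w=robot.camera('wrist');save(w,'w5.png',scale=1.5)"
```

```text
t 7.63 h -0.2242 pos [ 0.4907 -0.1821  0.1176] F [0.4 0.  0.1] M [-0.077  0.077 -0.003] q6 1.223
```

View pics/w5.png

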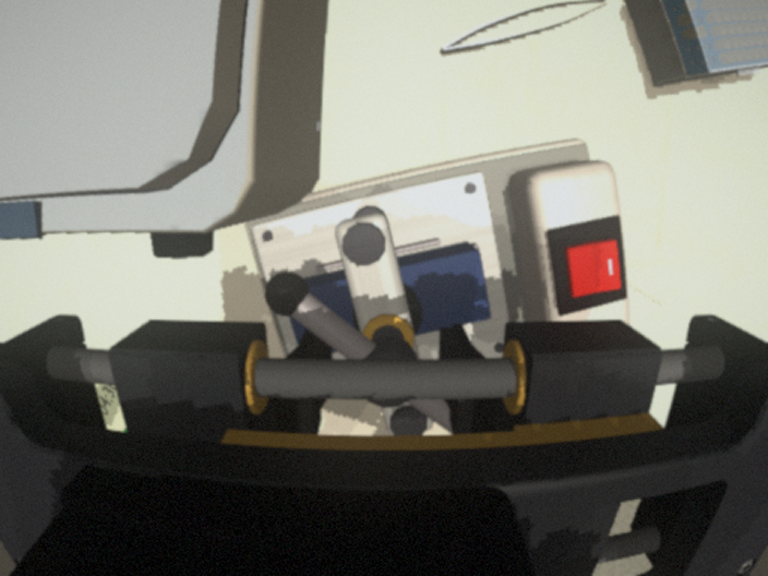

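send_rows --deltas '[{"tx":0,"ty":0,"tz":0,"rx":0,"ry":0,"rz":0.1},{"tx":0,"ty":0,"tz":0,"rx":0,"ry":0,"rz":0.2}]'

```text
time: 7.85
position: [0.4908, -0.1822, 0.1176]
tool_rot: [0.978, -0.211, 0.0, 0.0]
ft_force: [0.1, 0.1, -1.1]
grip_width: 0.0421
```

```bash
python3 -c "
from h import *
sens()"
```

```text
t 7.95 h -0.4250 pos [ 0.4907 -0.1821  0.1176] F [ 0.5  0.1 -0.8] M [-0.011  0.101 -0.003] q6 1.423
```

send_rows --deltas '[{"tx":0,"ty":0,"tz":0,"rx":0,"ry":0,"rz":0.1},{"tx":0,"ty":0,"tz":0,"rx":0,"ry":0,"rz":0.2}]'

```text
time: 8.12
position: [0.4908, -0.1821, 0.1176]
tool_rot: [0.952, -0.307, 0.0, 0.0]
ft_force: [-0.3, -0.4, 0.1]
grip_width: 0.0422
```

```bash
python3 -c "
from h import *
sens()"
```

```text
t 8.22 h -0.6243 pos [ 0.4906 -0.182   0.1176] F [ 0. -0. -0.] M [-0.046  0.115  0.004] q6 1.623
```

send_rows --deltas '[{"tx":0,"ty":0,"tz":0,"rx":0,"ry":0,"rz":0.1},{"tx":0,"ty":0,"tz":0,"rx":0,"ry":0,"rz":0.2}]'

```text
time: 8.38
position: [0.4907, -0.1821, 0.1176]
tool_rot: [0.916, -0.4, 0.0, 0.0]
ft_force: [0.9, 0.1, -0.6]
grip_width: 0.0421
```

```bash
python3 -c "
from h import *
sens()"
```

```text
t 8.48 h -0.8238 pos [ 0.4906 -0.182   0.1175] F [ 0.4  0.1 -0.2] M [-0.007  0.134 -0.006] q6 1.822
```

send_rows --deltas '[{"tx":0,"ty":0,"tz":0,"rx":0,"ry":0,"rz":0.1},{"tx":0,"ty":0,"tz":0,"rx":0,"ry":0,"rz":0.2}]'

```text
time: 8.65
position: [0.4907, -0.1821, 0.1176]
tool_rot: [0.872, -0.49, 0.0, 0.0]
ft_force: [0.1, -1.1, -0.5]
grip_width: 0.0418
```

```bash
python3 -c "
from h import *
sens()"
```

```text
t 8.75 h -1.0236 pos [ 0.4905 -0.182   0.1175] F [ 0.2 -0.6 -0.2] M [-0.017  0.124 -0.016] q6 2.022
```

send_rows --deltas '[{"tx":0,"ty":0,"tz":0,"rx":0,"ry":0,"rz":-0.1},{"tx":0,"ty":0,"tz":-1.4,"rx":0,"ry":0,"rz":-0.2},{"tx":0,"ty":0,"tz":-2.8,"rx":0,"ry":0,"rz":-0.32},{"tx":0,"ty":0,"tz":-4.2,"rx":0,"ry":0,"rz":-0.44},{"tx":0,"ty":0,"tz":-4.6,"rx":0,"ry":0,"rz":-0.54}]'

```text
time: 9.17
position: [0.4913, -0.1822, 0.1653]
tool_rot: [0.972, -0.234, 0.001, 0.0]
ft_force: [1.1, 0.2, 0.1]
grip_width: 0.0417
```

```bash
python3 -c "
from h import *
sens(1)
c=robot.camera('scene');save(c,'s3.png',crop=(180,130,300,250),scale=5)"
```

```text
t 9.17 h -0.4728 pos [ 0.4913 -0.1822  0.1653] F [1.1 0.2 0.1] M [0.029 0.147 0.036] q6 1.475
```

View pics/s3.png

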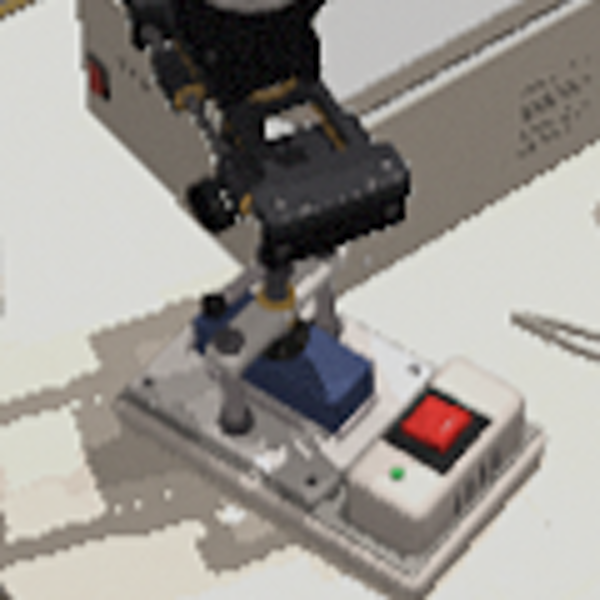

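send_rows --deltas '[{"tx":0,"ty":0,"tz":0,"rx":0,"ry":0,"rz":-0.12},{"tx":0,"ty":0,"tz":0,"rx":0,"ry":0,"rz":-0.24},{"tx":0,"ty":0,"tz":0,"rx":0,"ry":0,"rz":-0.36},{"tx":0,"ty":0,"tz":0,"rx":0,"ry":0,"rz":-0.48},{"tx":0,"ty":0,"tz":0,"rx":0,"ry":0,"rz":-0.6}]'

```text
time: 9.63
position: [0.4901, -0.1816, 0.1631]
tool_rot: [0.998, 0.062, -0.001, -0.0]
ft_force: [0.6, 0.1, -0.8]
grip_width: 0.0422
```

send_rows --deltas '[{"tx":0,"ty":0,"tz":0,"rx":0,"ry":0,"rz":-0.12},{"tx":0,"ty":0,"tz":0,"rx":0,"ry":0,"rz":-0.24},{"tx":0,"ty":0,"tz":0,"rx":0,"ry":0,"rz":-0.36},{"tx":0,"ty":0,"tz":0,"rx":0,"ry":0,"rz":-0.48},{"tx":0,"ty":0,"tz":0,"rx":0,"ry":0,"rz":-0.6}]'

```text
time: 10.05
position: [0.4901, -0.1815, 0.163]
tool_rot: [0.935, 0.354, -0.0, -0.001]
ft_force: [-0.4, -0.7, 0.4]
grip_width: 0.0421
```

send_rows --deltas '[{"tx":0,"ty":0,"tz":0,"rx":0,"ry":0,"rz":-0.12},{"tx":0,"ty":0,"tz":0,"rx":0,"ry":0,"rz":-0.24},{"tx":0,"ty":0,"tz":0,"rx":0,"ry":0,"rz":-0.36},{"tx":0,"ty":0,"tz":0,"rx":0,"ry":0,"rz":-0.48},{"tx":0,"ty":0,"tz":0,"rx":0,"ry":0,"rz":-0.6}]'

```text
time: 10.47
position: [0.4901, -0.1815, 0.163]
tool_rot: [0.789, 0.615, -0.0, -0.001]
ft_force: [-0.5, 0.1, 0.8]
grip_width: 0.0422
```

send_rows --deltas '[{"tx":0,"ty":0,"tz":0,"rx":0,"ry":0,"rz":-0.12},{"tx":0,"ty":0,"tz":0,"rx":0,"ry":0,"rz":-0.24},{"tx":0,"ty":0,"tz":0,"rx":0,"ry":0,"rz":-0.36},{"tx":0,"ty":0,"tz":0,"rx":0,"ry":0,"rz":-0.48},{"tx":0,"ty":0,"tz":0,"rx":0,"ry":0,"rz":-0.6}]'

```text
time: 10.88
position: [0.4901, -0.1816, 0.163]
tool_rot: [0.572, 0.82, 0.0, -0.001]
ft_force: [0.4, 0.3, 1.2]
grip_width: 0.0418
```

```bash
python3 -c "
from h import *
plan((.491,-.182,.117),2.37)
w=robot.camera('wrist');save(w,'w6.png',scale=1.5)
plan((.491,-.182,.117),2.37)"
```

```text
t 10.88 pos [ 0.4901 -0.1816  0.163 ] h 1.9236 q6 -0.92 | delta cm [-0.08  0.07  4.6 ] rz -0.446
t 10.93 pos [ 0.4901 -0.1816  0.163 ] h 1.9273 q6 -0.93 | delta cm [-0.08  0.08  4.6 ] rz -0.443
```

View pics/w6.png

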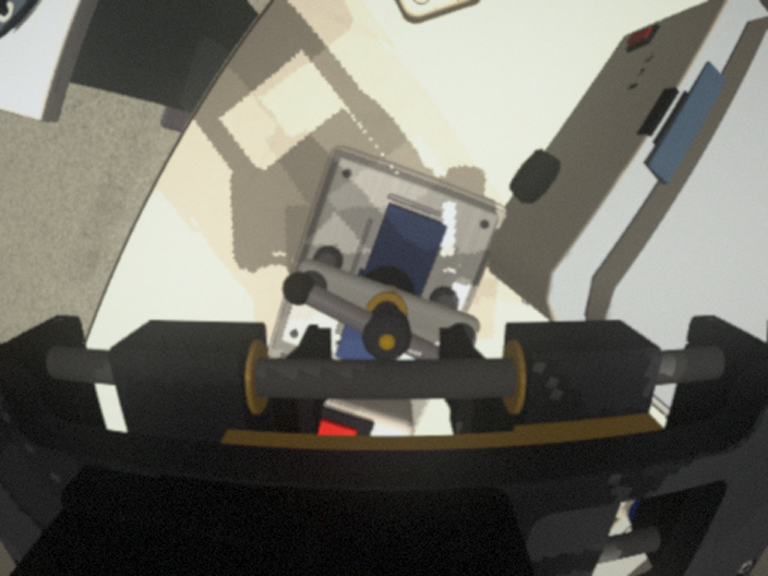

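send_rows --deltas '[{"tx":0,"ty":0,"tz":0,"rx":0,"ry":0,"rz":-0.12},{"tx":0,"ty":0,"tz":0,"rx":0,"ry":0,"rz":-0.24},{"tx":0,"ty":0,"tz":0,"rx":0,"ry":0,"rz":-0.36},{"tx":0,"ty":0,"tz":0,"rx":0,"ry":0,"rz":-0.48},{"tx":0,"ty":0,"tz":0,"rx":0,"ry":0,"rz":-0.5}]'

```text
time: 11.35
position: [0.4902, -0.1817, 0.1632]
tool_rot: [0.354, 0.935, 0.0, -0.001]
ft_force: [0.7, 0.1, -0.4]
grip_width: 0.042
```

```bash
python3 -c "
from h import *
o=robot.get_obs()
plan((.491,-.182,.116),2.37)
w=robot.camera('wrist');save(w,'w7.png',scale=1.5)
plan((.491,-.182,.116),2.37)"
```

```text
t 11.35 pos [ 0.4902 -0.1817  0.1632] h 2.4171 q6 -1.42 | delta cm [-0.09  0.03  4.72] rz 0.047
t 11.4 pos [ 0.4903 -0.1817  0.1632] h 2.4139 q6 -1.41 | delta cm [-0.08  0.02  4.72] rz 0.044
```

View pics/w7.png

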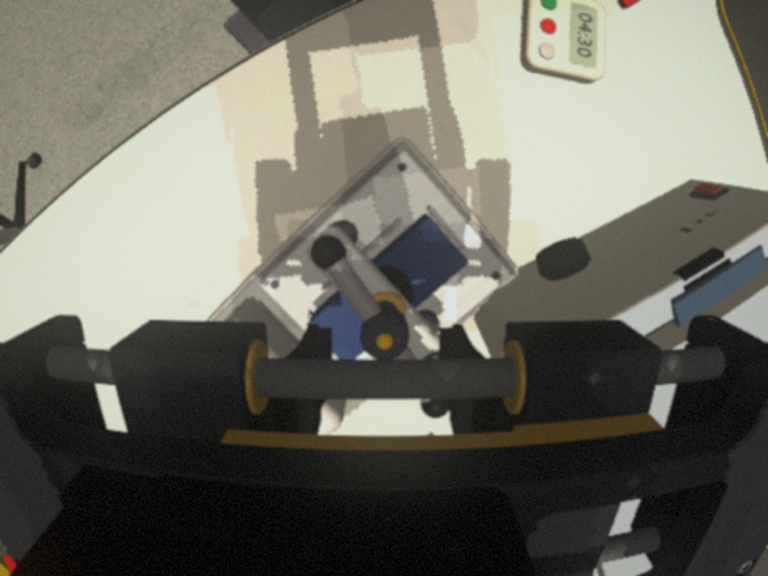

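send_rows --deltas '[{"tx":-0.05,"ty":0,"tz":1.4,"rx":0,"ry":0,"rz":0},{"tx":-0.05,"ty":0,"tz":2.8,"rx":0,"ry":0,"rz":0},{"tx":-0.05,"ty":0,"tz":4,"rx":0,"ry":0,"rz":0},{"tx":-0.05,"ty":0,"tz":4.5,"rx":0,"ry":0,"rz":0},{"tx":-0.05,"ty":0,"tz":4.5,"rx":0,"ry":0,"rz":0}]'

```text
time: 11.82
position: [0.4901, -0.1817, 0.1173]
tool_rot: [0.357, 0.934, 0.0, -0.002]
ft_force: [-0.2, 0.3, 0.0]
grip_width: 0.0421
```

```bash
python3 -c "
from h import *
sens(3)
plan((.491,-.182,.117),2.1)"
```

```text
t 11.92 h 2.4125 pos [ 0.4906 -0.182   0.118 ] F [ 0.2 -0.2 -0.1] M [-0.047 -0.004  0.   ] q6 -1.411
t 11.92 pos [ 0.4911 -0.1823  0.1186] h 2.4129 q6 -1.41 | delta cm [0.03 0.02 0.16] rz 0.313
```

send_rows --deltas '[{"tx":0,"ty":0,"tz":0.1,"rx":0,"ry":0,"rz":0.1},{"tx":0,"ty":0,"tz":0.1,"rx":0,"ry":0,"rz":0.2},{"tx":0,"ty":0,"tz":0.1,"rx":0,"ry":0,"rz":0.3},{"tx":0,"ty":0,"tz":0.1,"rx":0,"ry":0,"rz":0.4}]'

```text
time: 12.25
position: [0.4918, -0.1829, 0.1185]
tool_rot: [0.537, 0.844, -0.0, 0.001]
ft_force: [0.2, -0.9, -0.2]
grip_width: 0.0419
```

```bash
python3 -c "
from h import *
sens(3)"
```

```text
t 12.35 h 2.0091 pos [ 0.4917 -0.1829  0.1185] F [-0.3 -0.7 -0.1] M [-0.147  0.02   0.008] q6 -1.012
```

send_rows --deltas '[{"tx":0,"ty":0,"tz":0,"rx":0,"ry":0,"rz":0.08},{"tx":0,"ty":0,"tz":0,"rx":0,"ry":0,"rz":0.15}]'

```text
time: 12.52
position: [0.4917, -0.1831, 0.1183]
tool_rot: [0.597, 0.803, -0.0, 0.001]
ft_force: [-0.1, -2.0, -0.1]
grip_width: 0.0418
```

```bash
python3 -c "
from h import *
sens(3)"
```

```text
t 12.62 h 1.8634 pos [ 0.4917 -0.183   0.1183] F [ 0.2 -1.8 -0.3] M [-0.272 -0.014  0.007] q6 -0.864
```

send_rows --deltas '[{"tx":0,"ty":0,"tz":0,"rx":0,"ry":0,"rz":0.08},{"tx":0,"ty":0,"tz":0,"rx":0,"ry":0,"rz":0.15}]'

```text
time: 12.78
position: [0.4916, -0.1831, 0.1181]
tool_rot: [0.654, 0.756, -0.0, 0.001]
ft_force: [0.6, -2.0, -1.3]
grip_width: 0.0417
```

```bash
python3 -c "
from h import *
sens(3)"
```

```text
t 12.88 h 1.7146 pos [ 0.4916 -0.183   0.1181] F [ 0.4 -2.  -0.2] M [-0.388  0.01   0.097] q6 -0.715
```

send_rows --deltas '[{"tx":0,"ty":0,"tz":0,"rx":0,"ry":0,"rz":0.08},{"tx":0,"ty":0,"tz":0,"rx":0,"ry":0,"rz":0.15}]'

```text
time: 13.05
position: [0.4916, -0.1831, 0.118]
tool_rot: [0.709, 0.705, -0.0, 0.001]
ft_force: [0.2, -2.6, -0.8]
grip_width: 0.0422
```

```bash
python3 -c "
from h import *
sens(3)"
```

```text
t 13.15 h 1.5653 pos [ 0.4916 -0.183   0.1179] F [ 0.4 -2.4 -1. ] M [-0.463  0.033  0.096] q6 -0.566
```

send_rows --deltas '[{"tx":0,"ty":0,"tz":0,"rx":0,"ry":0,"rz":0.08}]'

```text
time: 13.23
position: [0.4915, -0.183, 0.1178]
tool_rot: [0.736, 0.677, -0.0, 0.001]
ft_force: [0.4, -3.3, -1.2]
grip_width: 0.0425
```

```bash
python3 -c "
from h import *
sens(4)"
```

```text
t 13.38 h 1.4866 pos [ 0.4914 -0.1828  0.1178] F [ 0.2 -2.5 -0.4] M [-0.467  0.038  0.114] q6 -0.487
```

send_rows --deltas '[{"tx":0,"ty":0,"tz":0,"rx":0,"ry":0,"rz":0.08}]'

```text
time: 13.47
position: [0.491, -0.1826, 0.1177]
tool_rot: [0.762, 0.647, -0.0, 0.0]
ft_force: [0.3, -3.4, -0.6]
grip_width: 0.0419
```

```bash
python3 -c "
from h import *
sens(4)
w=robot.camera('wrist');save(w,'w8.png',scale=1.5)
"
```

```text
t 13.62 h 1.4061 pos [ 0.491  -0.1824  0.1176] F [-0.5 -2.5 -0.4] M [-0.421  0.088  0.104] q6 -0.406
```

View pics/w8.png

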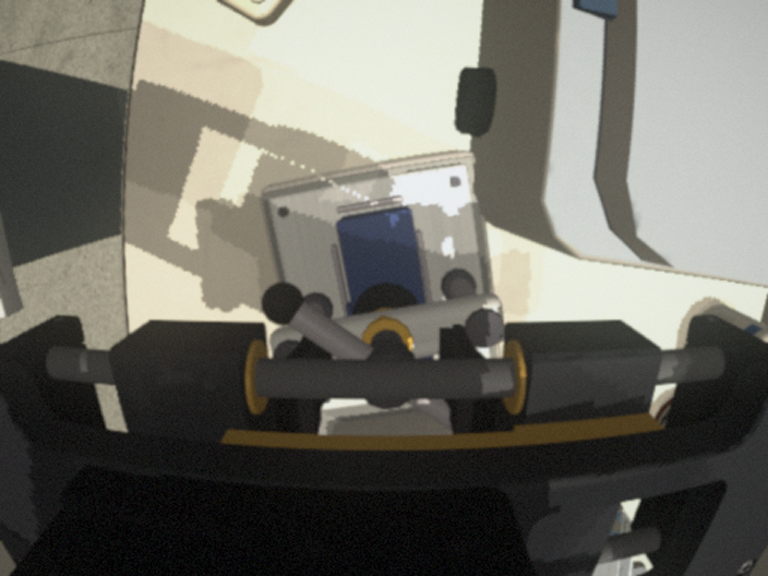

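```bash
cat >> h.py <<'E'
def sens(n=3):
    F=[];M=[];H=[];P=[];J=[]
    for i in range(n):
        o=robot.get_obs(); R=Rn.from_quat(o["tool_rot"]).as_matrix(); F.append(o["ft_force"]);M.append(o["moment"]);P.append(o["position"]);H.append(np.arctan2(R[1,0],R[0,0]));J.append(o["joint_torque"])
        if i<n-1: robot.camera("top")
    s=f't {o["time"]:.2f} h {np.mean(H):.4f} pos {np.mean(P,0).round(4)} F {np.mean(F,0).round(1)} M {np.mean(M,0).round(3)} J {np.mean(J,0).round(3)} q6 {o["q"][5]:.3f}'
    print(s); open("log.txt","a").write(s+"\n")
E
python3 -c "
from h import *
sens(3)"
```

```text
t 13.77 h 1.4066 pos [ 0.4908 -0.1821  0.1175] F [-0.1 -1.6 -0.1] M [-0.364  0.121  0.028] J [ 8.2800e-01 -3.8425e+01 -1.0907e+01  3.9700e-01  2.4800e-01  3.1000e-02] q6 -0.404
```

send_rows --deltas '[{"tx":0,"ty":0,"tz":0,"rx":0,"ry":0,"rz":0.08}]'

```text
time: 13.85
position: [0.4907, -0.1823, 0.1175]
tool_rot: [0.788, 0.615, -0.0, -0.0]
ft_force: [-0.5, -1.0, 0.5]
grip_width: 0.0422
```

```bash
python3 -c "
from h import *
sens(4)"
```

```text
t 14.00 h 1.3242 pos [ 0.4908 -0.1822  0.1175] F [-0.4 -1.2  0.2] M [-0.359  0.127  0.118] J [  0.795 -38.628 -10.979   0.432   0.235  -0.05 ] q6 -0.325
```

send_rows --deltas '[{"tx":0,"ty":0,"tz":0,"rx":0,"ry":0,"rz":0.08}]'

```text
time: 14.08
position: [0.4908, -0.1822, 0.1175]
tool_rot: [0.812, 0.584, -0.0, -0.0]
ft_force: [-0.3, -2.1, -1.5]
grip_width: 0.0418
```

```bash
python3 -c "
from h import *
sens(4)"
```

```text
t 14.23 h 1.2448 pos [ 0.4908 -0.1821  0.1174] F [-0.2 -1.6 -1. ] M [-0.336  0.149  0.077] J [  0.688 -38.853 -11.113   0.396   0.209  -0.049] q6 -0.245
```

send_rows --deltas '[{"tx":0,"ty":0,"tz":0,"rx":0,"ry":0,"rz":0.08}]'

```text
time: 14.32
position: [0.4908, -0.1822, 0.1174]
tool_rot: [0.835, 0.551, -0.0, -0.0]
ft_force: [-0.3, -1.7, -1.8]
grip_width: 0.042
```

```bash
python3 -c "
from h import *
sens(4)"
```

```text
t 14.47 h 1.1651 pos [ 0.4908 -0.1821  0.1174] F [-0.6 -1.3 -1. ] M [-0.29   0.112  0.071] J [  0.541 -39.049 -11.245   0.347   0.183  -0.05 ] q6 -0.165
```

send_rows --deltas '[{"tx":0,"ty":0,"tz":0,"rx":0,"ry":0,"rz":0.08}]'

```text
time: 14.55
position: [0.4908, -0.1821, 0.1174]
tool_rot: [0.856, 0.517, -0.0, -0.0]
ft_force: [-0.3, -0.7, -1.6]
grip_width: 0.0422
```

```bash
python3 -c "
from h import *
sens(4)"
```

```text
t 14.70 h 1.0852 pos [ 0.4909 -0.182   0.1174] F [-0.  -0.6 -1. ] M [-0.236  0.093  0.074] J [  0.354 -39.254 -11.369   0.278   0.157  -0.049] q6 -0.086
```

send_rows --deltas '[{"tx":0,"ty":0,"tz":0,"rx":0,"ry":0,"rz":0.06}]'

```text
time: 14.78
position: [0.4909, -0.1821, 0.1174]
tool_rot: [0.871, 0.491, -0.0, -0.0]
ft_force: [0.1, -1.3, -2.4]
grip_width: 0.042
```

```bash
python3 -c "
from h import *
sens(3)"
```

```text
t 14.88 h 1.0253 pos [ 0.4909 -0.182   0.1174] F [ 0.2 -1.  -2. ] M [-0.194  0.088  0.142] J [ 1.9700e-01 -3.9584e+01 -1.1499e+01  2.7200e-01  1.5900e-01 -2.0000e-02] q6 -0.025
```

send_rows --deltas '[{"tx":0,"ty":0,"tz":0,"rx":0,"ry":0,"rz":0.06}]'

```text
time: 14.97
position: [0.4909, -0.182, 0.1174]
tool_rot: [0.885, 0.465, -0.0, -0.0]
ft_force: [0.0, -1.0, -2.5]
grip_width: 0.0424
```

```bash
python3 -c "
from h import *
sens(3)"
```

```text
t 15.07 h 0.9655 pos [ 0.4909 -0.182   0.1174] F [ 0.1 -0.1 -2.1] M [-0.172  0.06   0.152] J [ 3.9000e-02 -3.9836e+01 -1.1564e+01  2.0500e-01  1.6800e-01 -1.5000e-02] q6 0.035
```

send_rows --deltas '[{"tx":0,"ty":0,"tz":0,"rx":0,"ry":0,"rz":0.06}]'

```text
time: 15.15
position: [0.4909, -0.182, 0.1173]
tool_rot: [0.899, 0.438, -0.0, -0.0]
ft_force: [0.3, -0.3, -3.8]
grip_width: 0.042
```

```bash
python3 -c "
from h import *
sens(3)"
```

```text
t 15.25 h 0.9055 pos [ 0.4909 -0.182   0.1174] F [ 0.4  0.1 -3. ] M [-0.136  0.022  0.15 ] J [-1.1800e-01 -4.0118e+01 -1.1632e+01  1.4000e-01  1.8100e-01 -1.2000e-02] q6 0.095
```

```bash
cat >> h.py <<'E'
def sens(n=3):
    for i in range(n):
        o=robot.get_obs(); R=Rn.from_quat(o["tool_rot"]).as_matrix(); 
        s=f't {o["time"]:.2f} h {np.arctan2(R[1,0],R[0,0]):.4f} F {o["ft_force"].round(1)} M {o["moment"].round(3)} J {o["joint_torque"][[0,3,4,5]].round(3)} qd6 {o["joint_velocities"][5]:.3f}'
        print(s); open("log.txt","a").write(s+"\n")
        if i<n-1: robot.camera("top")
E
python3 -c "
from h import *
sens(2)"
```

```text
t 15.25 h 0.9065 F [ 0.2  0.3 -2.2] M [-0.095  0.09   0.096] J [-0.075  0.085  0.117  0.292] qd6 -0.034
t 15.30 h 0.9070 F [-1.  -0.6 -1.5] M [-0.1    0.087  0.063] J [-0.115  0.066  0.086  0.116] qd6 0.003
```

send_rows --deltas '[{"tx":0,"ty":0,"tz":0,"rx":0,"ry":0,"rz":0.06}]'

```text
time: 15.38
position: [0.491, -0.182, 0.1174]
tool_rot: [0.912, 0.411, -0.0, -0.0]
ft_force: [1.0, 0.9, -4.0]
grip_width: 0.0419
```

```bash
python3 -c "
from h import *
sens(4)"
```

```text
t 15.38 h 0.8465 F [ 1.   0.9 -4. ] M [-0.051 -0.041  0.267] J [-0.517  0.098  0.235 -0.515] qd6 0.773
t 15.43 h 0.8424 F [-0.2 -0.4 -1.9] M [0.    0.068 0.103] J [-0.262  0.038  0.169  0.165] qd6 -0.116
t 15.48 h 0.8460 F [ 0.5 -0.1 -2.3] M [-0.026  0.08   0.045] J [-0.261  0.007  0.103  0.29 ] qd6 -0.036
t 15.53 h 0.8466 F [ 1.3  1.6 -2.6] M [-0.001 -0.054  0.061] J [-0.292 -0.009  0.068  0.115] qd6 0.003
```

send_rows --deltas '[{"tx":0,"ty":0,"tz":0,"rx":0,"ry":0,"rz":0.06}]'

```text
time: 15.62
position: [0.491, -0.1821, 0.1175]
tool_rot: [0.924, 0.383, 0.0, -0.0]
ft_force: [1.4, -0.4, -4.0]
grip_width: 0.0423
```

```bash
python3 -c "
from h import *
sens(4)"
```

```text
t 15.62 h 0.7862 F [ 1.4 -0.4 -4. ] M [ 0.035 -0.073  0.267] J [-0.776 -0.004  0.218 -0.51 ] qd6 0.774
t 15.67 h 0.7820 F [ 0.7  0.9 -2.1] M [-0.034 -0.056  0.118] J [-0.476 -0.046  0.154  0.167] qd6 -0.114
t 15.72 h 0.7858 F [ 0.5  0.7 -1. ] M [-0.058  0.028  0.098] J [-0.435 -0.06   0.101  0.293] qd6 -0.036
t 15.77 h 0.7865 F [ 1.1  1.1 -2.5] M [0.066 0.053 0.022] J [-0.448 -0.072  0.068  0.117] qd6 0.001
```

send_rows --deltas '[{"tx":0,"ty":0,"tz":0,"rx":0,"ry":0,"rz":-0.12},{"tx":0,"ty":0,"tz":0,"rx":0,"ry":0,"rz":-0.24},{"tx":0,"ty":0,"tz":0,"rx":0,"ry":0,"rz":-0.36},{"tx":0,"ty":0,"tz":0,"rx":0,"ry":0,"rz":-0.48},{"tx":0,"ty":0,"tz":0,"rx":0,"ry":0,"rz":-0.6}]'

```text
time: 16.18
position: [0.4912, -0.1825, 0.118]
tool_rot: [0.767, 0.641, 0.0, 0.0]
ft_force: [-0.8, 0.5, -0.2]
grip_width: 0.042
```

```bash
python3 -c "
from h import *
sens(1)
o=robot.get_obs();w=robot.camera('wrist');save(w,'w9.png',scale=1.5)
import pickle;pickle.dump((o,w),open('w9.pkl','wb'))
sens(1)"
```

```text
t 16.18 h 1.3921 F [-0.8  0.5 -0.2] M [-0.119  0.106 -0.053] J [-0.004  0.038  0.059  0.948] qd6 -1.426
t 16.23 h 1.3958 F [ 0.3  0.1 -0.2] M [-0.074  0.042  0.03 ] J [ 0.035  0.072  0.037 -0.253] qd6 0.298
```

View pics/w9.png

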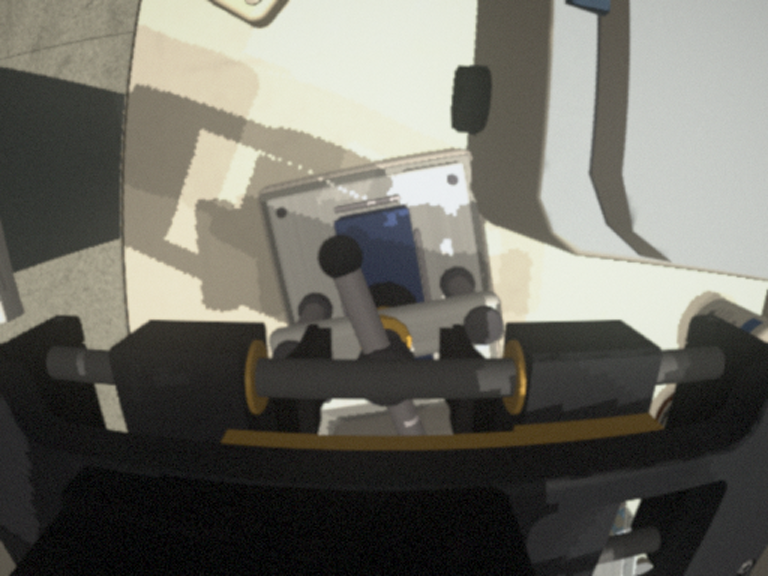

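```bash
cat >> h.py <<'E'
def ballp(f,xy15,zb,ax=(.491,-.182)):
    import pickle
    o,w=pickle.load(open(f,"rb"))
    p=watz(w,o,(xy15[0]/1.5,xy15[1]/1.5),zb); v=p[:2]-ax; print("r",np.linalg.norm(v).round(4),"heading",np.arctan2(v[1],v[0]).round(3))
E
python3 -c "
from h import *
for z in(.134,.136,.138): ballp('w9.pkl',(341,256),z)"
```

```text
r 0.042 heading 1.725
r 0.0423 heading 1.718
r 0.0426 heading 1.711
```

send_rows --deltas '[{"tx":0,"ty":0,"tz":0,"rx":0,"ry":0,"rz":-0.12},{"tx":0,"ty":0,"tz":0,"rx":0,"ry":0,"rz":-0.24},{"tx":0,"ty":0,"tz":0,"rx":0,"ry":0,"rz":-0.36},{"tx":0,"ty":0,"tz":0,"rx":0,"ry":0,"rz":-0.48}]'

```text
time: 16.57
position: [0.4912, -0.1825, 0.1179]
tool_rot: [0.594, 0.804, 0.0, 0.0]
ft_force: [0.3, -0.4, -0.1]
grip_width: 0.0421
```

```bash
python3 -c "
from h import *
sens(1)"
```

```text
t 16.57 h 1.8690 F [ 0.3 -0.4 -0.1] M [-0.069  0.058  0.016] J [-0.003  0.013  0.077  0.948] qd6 -1.426
```

send_rows --deltas '[{"tx":0,"ty":0,"tz":0,"rx":0,"ry":0,"rz":-0.12},{"tx":0,"ty":0,"tz":0,"rx":0,"ry":0,"rz":-0.24},{"tx":0,"ty":0,"tz":0,"rx":0,"ry":0,"rz":-0.36},{"tx":0,"ty":0,"tz":0,"rx":0,"ry":0,"rz":-0.48},{"tx":0,"ty":0,"tz":0,"rx":0,"ry":0,"rz":-0.6}]'

```text
time: 16.98
position: [0.4912, -0.1825, 0.1179]
tool_rot: [0.33, 0.944, -0.0, 0.0]
ft_force: [0.2, -0.8, -0.1]
grip_width: 0.0422
```

send_rows --deltas '[{"tx":0,"ty":0,"tz":0,"rx":0,"ry":0,"rz":-0.08},{"tx":0,"ty":0,"tz":0,"rx":0,"ry":0,"rz":-0.16}]'

```text
time: 17.15
position: [0.4912, -0.1825, 0.1179]
tool_rot: [0.254, 0.967, -0.0, 0.0]
ft_force: [0.2, 0.3, 1.1]
grip_width: 0.0418
```

```bash
python3 -c "
from h import *
sens(1)"
```

```text
t 17.15 h 2.6270 F [0.2 0.3 1.1] M [0.007 0.011 0.02 ] J [ 0.001 -0.031  0.071  0.613] qd6 -0.948
```

send_rows --deltas '[{"tx":0,"ty":0,"tz":0,"rx":0,"ry":0,"rz":-0.08},{"tx":0,"ty":0,"tz":0,"rx":0,"ry":0,"rz":-0.16}]'

```text
time: 17.32
position: [0.4912, -0.1825, 0.118]
tool_rot: [0.177, 0.984, -0.0, 0.0]
ft_force: [-0.3, -0.3, 1.1]
grip_width: 0.0421
```

```bash
python3 -c "
from h import *
sens(1)"
```

```text
t 17.32 h 2.7860 F [-0.3 -0.3  1.1] M [-0.032  0.091 -0.248] J [ 0.356 -0.136  0.007  0.397] qd6 -0.948
```

send_rows --deltas '[{"tx":0,"ty":0,"tz":0,"rx":0,"ry":0,"rz":-0.08},{"tx":0,"ty":0,"tz":0,"rx":0,"ry":0,"rz":-0.16}]'

```text
time: 17.48
position: [0.4912, -0.1825, 0.1181]
tool_rot: [0.098, 0.995, -0.0, 0.0]
ft_force: [-0.7, 0.2, 2.2]
grip_width: 0.0421
```

```bash
python3 -c "
from h import *
sens(1)"
```

```text
t 17.48 h 2.9460 F [-0.7  0.2  2.2] M [ 0.049  0.147 -0.227] J [ 0.4   -0.093 -0.108  0.417] qd6 -0.951
```

send_rows --deltas '[{"tx":0,"ty":0,"tz":0,"rx":0,"ry":0,"rz":-0.08},{"tx":0,"ty":0,"tz":0,"rx":0,"ry":0,"rz":-0.16}]'

```text
time: 17.65
position: [0.4911, -0.1826, 0.1183]
tool_rot: [0.018, 1.0, -0.0, 0.0]
ft_force: [-1.2, -0.2, 3.3]
grip_width: 0.0417
```

```bash
python3 -c "
from h import *
sens(1)"
```

```text
t 17.65 h 3.1060 F [-1.2 -0.2  3.3] M [-0.003  0.17  -0.192] J [ 0.498 -0.038 -0.21   0.42 ] qd6 -0.950
```

send_rows --deltas '[{"tx":0,"ty":0,"tz":0,"rx":0,"ry":0,"rz":-0.08},{"tx":0,"ty":0,"tz":0,"rx":0,"ry":0,"rz":-0.16}]'

```text
time: 17.82
position: [0.491, -0.1826, 0.1184]
tool_rot: [-0.062, 0.998, -0.0, 0.0]
ft_force: [-1.3, -0.1, 5.2]
grip_width: 0.0422
```

```bash
python3 -c "
from h import *
sens(1)"
```

```text
t 17.82 h -3.0171 F [-1.3 -0.1  5.2] M [ 0.018  0.261 -0.166] J [ 0.616  0.022 -0.305  0.424] qd6 -0.949
```

send_rows --deltas '[{"tx":0,"ty":0,"tz":0,"rx":0,"ry":0,"rz":-0.08},{"tx":0,"ty":0,"tz":0,"rx":0,"ry":0,"rz":-0.16}]'

```text
time: 17.98
position: [0.491, -0.1827, 0.1185]
tool_rot: [-0.142, 0.99, -0.0, 0.0]
ft_force: [-2.6, -0.7, 4.2]
grip_width: 0.0417
```

```bash
python3 -c "
from h import *
sens(1)"
```

```text
t 17.98 h -2.8570 F [-2.6 -0.7  4.2] M [-0.061  0.404 -0.251] J [ 0.732  0.085 -0.398  0.427] qd6 -0.952
```

send_rows --deltas '[{"tx":0,"ty":0,"tz":0,"rx":0,"ry":0,"rz":-0.08},{"tx":0,"ty":0,"tz":0,"rx":0,"ry":0,"rz":-0.16}]'

```text
time: 18.15
position: [0.491, -0.1828, 0.1186]
tool_rot: [-0.221, 0.975, -0.0, 0.0]
ft_force: [-1.6, 0.6, 5.7]
grip_width: 0.042
```

```bash
python3 -c "
from h import *
sens(1);print(robot.get_obs()['q'])"
```

```text
t 18.15 h -2.6969 F [-1.6  0.6  5.7] M [-0.069  0.339 -0.182] J [ 0.887  0.144 -0.397  0.433] qd6 -0.951
[-5.69583705e-01  5.47222155e-01  1.78203036e+00 -6.25082379e-04
  8.11570507e-01 -2.58465952e+00]
```

send_rows --deltas '[{"tx":0,"ty":0,"tz":0,"rx":0,"ry":0,"rz":-0.08}]'

```text
time: 18.23
position: [0.491, -0.1829, 0.1186]
tool_rot: [-0.259, 0.966, -0.001, 0.0]
ft_force: [-2.0, -1.2, 3.8]
grip_width: 0.0419
```

```bash
python3 -c "
from h import *
sens(1)"
```

```text
t 18.23 h -2.6167 F [-2.  -1.2  3.8] M [-0.006  0.285 -0.068] J [ 0.855  0.174 -0.316  0.482] qd6 -0.953
```

send_rows --deltas '[{"tx":0,"ty":0,"tz":0,"rx":0,"ry":0,"rz":-0.08}]'

```text
time: 18.32
position: [0.4911, -0.1829, 0.1185]
tool_rot: [-0.298, 0.955, -0.001, 0.0]
ft_force: [-1.5, -1.5, 3.2]
grip_width: 0.042
```

```bash
python3 -c "
from h import *
sens(1)"
```

```text
t 18.32 h -2.5365 F [-1.5 -1.5  3.2] M [-0.109  0.254 -0.106] J [ 0.814  0.182 -0.194  0.528] qd6 -0.953
```

send_rows --deltas '[{"tx":0,"ty":0,"tz":0,"rx":0,"ry":0,"rz":0.12},{"tx":0,"ty":0,"tz":0,"rx":0,"ry":0,"rz":0.24},{"tx":0,"ty":0,"tz":0,"rx":0,"ry":0,"rz":0.36},{"tx":0,"ty":0,"tz":0,"rx":0,"ry":0,"rz":0.36},{"tx":0,"ty":0,"tz":0,"rx":0,"ry":0,"rz":0.36}]' --claw 2.8

```text
time: 18.73
position: [0.4912, -0.1825, 0.1178]
tool_rot: [-0.122, 0.993, -0.0, 0.0]
ft_force: [0.8, 0.1, 0.3]
grip_width: 0.0285
```

```bash
python3 -c "
from h import *
sens(1);plan((.491,-.182,.118));print(robot.get_obs()['grip_width'])"
```

```text
t 18.73 h -2.8967 F [0.8 0.1 0.3] M [0.074 0.03  0.034] J [ 0.    -0.055  0.032  0.099] qd6 -0.008
t 18.73 pos [ 0.4912 -0.1825  0.1178] h -2.8967 q6 -2.38 | delta cm [ 0.    0.05 -0.02] rz None
0.028455217377237323
```

send_rows --deltas '[{"tx":0,"ty":0,"tz":0,"rx":0,"ry":0,"rz":-0.08}]'

```text
time: 18.82
position: [0.4911, -0.1824, 0.1177]
tool_rot: [-0.162, 0.987, -0.0, 0.0]
ft_force: [-0.2, 0.2, 0.1]
grip_width: 0.0285
```

```bash
python3 -c "
from h import *
sens(1)"
```

```text
t 18.82 h -2.8155 F [-0.2  0.2  0.1] M [0.056 0.078 0.013] J [ 0.025 -0.021  0.013  1.045] qd6 -1.035
```

send_rows --deltas '[{"tx":0,"ty":0,"tz":0,"rx":0,"ry":0,"rz":-0.08}]'

```text
time: 18.9
position: [0.4908, -0.1827, 0.1177]
tool_rot: [-0.203, 0.979, -0.0, -0.0]
ft_force: [-0.8, -2.1, -0.5]
grip_width: 0.0281
```

```bash
python3 -c "
from h import *
sens(1)"
```

```text
t 18.90 h -2.7325 F [-0.8 -2.1 -0.5] M [-0.252  0.284 -0.052] J [ 1.57   0.482 -0.046  0.578] qd6 -0.954
```

send_rows --deltas '[{"tx":0,"ty":0,"tz":0,"rx":0,"ry":0,"rz":-0.08}]'

```text
time: 18.98
position: [0.4908, -0.1828, 0.1177]
tool_rot: [-0.242, 0.97, -0.0, -0.0]
ft_force: [-1.0, -0.7, 1.5]
grip_width: 0.0281
```

```bash
python3 -c "
from h import *
sens(1)"
```

```text
t 18.98 h -2.6525 F [-1.  -0.7  1.5] M [-0.207  0.26  -0.049] J [ 1.04   0.278 -0.065  0.567] qd6 -0.951
```

send_rows --deltas '[{"tx":0,"ty":0,"tz":0,"rx":0,"ry":0,"rz":-0.08}]'

```text
time: 19.07
position: [0.4909, -0.1828, 0.1178]
tool_rot: [-0.281, 0.96, -0.0, -0.0]
ft_force: [-0.7, -2.0, 1.4]
grip_width: 0.028
```

```bash
python3 -c "
from h import *
sens(1)"
```

```text
t 19.07 h -2.5725 F [-0.7 -2.   1.4] M [-0.214  0.284 -0.06 ] J [ 1.001  0.291 -0.081  0.581] qd6 -0.952
```

send_rows --deltas '[{"tx":0,"ty":0,"tz":0,"rx":0,"ry":0,"rz":-0.08}]'

```text
time: 19.15
position: [0.4909, -0.1829, 0.1178]
tool_rot: [-0.319, 0.948, -0.0, -0.0]
ft_force: [-2.5, -1.6, 1.8]
grip_width: 0.0277
```

```bash
python3 -c "
from h import *
sens(1)"
```

```text
t 19.15 h -2.4925 F [-2.5 -1.6  1.8] M [-0.078  0.233 -0.107] J [ 1.038  0.312 -0.098  0.581] qd6 -0.951
```

send_rows --deltas '[{"tx":0,"ty":0,"tz":0,"rx":0,"ry":0,"rz":0.12},{"tx":0,"ty":0,"tz":0,"rx":0,"ry":0,"rz":0.24},{"tx":0,"ty":0,"tz":0,"rx":0,"ry":0,"rz":0.36},{"tx":0,"ty":0,"tz":0,"rx":0,"ry":0,"rz":0.48},{"tx":0,"ty":0,"tz":0,"rx":0,"ry":0,"rz":0.6}]' --claw 4.2

```text
time: 19.57
position: [0.4911, -0.1824, 0.1177]
tool_rot: [-0.02, 1.0, -0.0, 0.0]
ft_force: [0.5, 0.3, -0.5]
grip_width: 0.0413
```

send_rows --deltas '[{"tx":0,"ty":0,"tz":0,"rx":0,"ry":0,"rz":0.12},{"tx":0,"ty":0,"tz":0,"rx":0,"ry":0,"rz":0.24},{"tx":0,"ty":0,"tz":0,"rx":0,"ry":0,"rz":0.36},{"tx":0,"ty":0,"tz":0,"rx":0,"ry":0,"rz":0.48},{"tx":0,"ty":0,"tz":0,"rx":0,"ry":0,"rz":0.6}]'

```text
time: 19.98
position: [0.4911, -0.1824, 0.1177]
tool_rot: [0.277, 0.961, -0.0, 0.0]
ft_force: [-0.5, 0.3, 0.1]
grip_width: 0.0422
```

```bash
python3 -c "
from h import *
sens(1)
import pickle
o=robot.get_obs();w=robot.camera('wrist');save(w,'w10.png',scale=1.5);pickle.dump((o,w),open('w10.pkl','wb'))
sens(1)"
```

```text
t 19.98 h 2.5806 F [-0.5  0.3  0.1] M [-0.008 -0.017 -0.004] J [ 0.001 -0.025  0.072 -0.948] qd6 1.427
t 20.03 h 2.5765 F [-0.1 -0.3  0.5] M [ 0.001  0.007 -0.031] J [-0.061 -0.06   0.064  0.275] qd6 -0.284
```

View pics/w10.png

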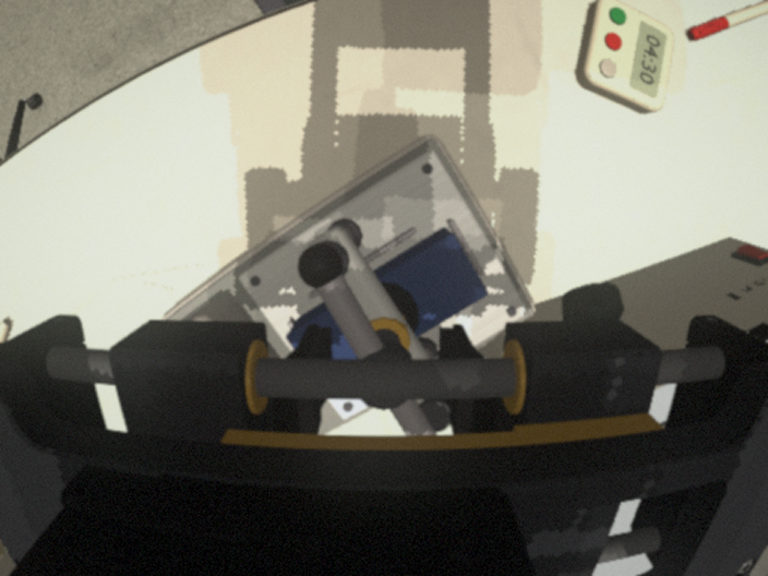

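```bash
python3 -c "
from h import *
for z in(.136,.138): ballp('w10.pkl',(323,264),z)"
```

```text
r 0.0426 heading 3.091
r 0.0429 heading 3.081
```

send_rows --deltas '[{"tx":0,"ty":0,"tz":0,"rx":0,"ry":0,"rz":0.08},{"tx":0,"ty":0,"tz":0,"rx":0,"ry":0,"rz":0.16},{"tx":0,"ty":0,"tz":0,"rx":0,"ry":0,"rz":0.24}]'

```text
time: 20.28
position: [0.4911, -0.1824, 0.1176]
tool_rot: [0.388, 0.922, -0.0, 0.0]
ft_force: [-0.6, 0.7, 0.6]
grip_width: 0.0421
```

```bash
python3 -c "
from h import *
sens(1)"
```

```text
t 20.28 h 2.3447 F [-0.6  0.7  0.6] M [-0.01   0.02   0.013] J [-0.002 -0.013  0.081 -0.634] qd6 0.950
```

send_rows --deltas '[{"tx":0,"ty":0,"tz":0,"rx":0,"ry":0,"rz":0.08},{"tx":0,"ty":0,"tz":0,"rx":0,"ry":0,"rz":0.16}]'

```text
time: 20.45
position: [0.4911, -0.1824, 0.1177]
tool_rot: [0.46, 0.888, -0.0, 0.0]
ft_force: [0.8, -0.6, -0.2]
grip_width: 0.0419
```

```bash
python3 -c "
from h import *
sens(1)"
```

```text
t 20.45 h 2.1847 F [ 0.8 -0.6 -0.2] M [-0.077 -0.002  0.053] J [-0.001 -0.004  0.083 -0.632] qd6 0.951
```

send_rows --deltas '[{"tx":0,"ty":0,"tz":0,"rx":0,"ry":0,"rz":0.08}]'

```text
time: 20.53
position: [0.4912, -0.1826, 0.1177]
tool_rot: [0.495, 0.869, -0.0, 0.0]
ft_force: [0.7, -0.8, -0.5]
grip_width: 0.0418
```

```bash
python3 -c "
from h import *
sens(1)"
```

```text
t 20.53 h 2.1050 F [ 0.7 -0.8 -0.5] M [-0.143 -0.021  0.028] J [ 0.443  0.169  0.261 -0.61 ] qd6 0.950
```

send_rows --deltas '[{"tx":0,"ty":0,"tz":0,"rx":0,"ry":0,"rz":0.08}]'

```text
time: 20.62
position: [0.4913, -0.1827, 0.1177]
tool_rot: [0.53, 0.848, -0.0, 0.0]
ft_force: [0.7, -0.5, -1.1]
grip_width: 0.0422
```

```bash
python3 -c "
from h import *
sens(1)"
```

```text
t 20.62 h 2.0250 F [ 0.7 -0.5 -1.1] M [-0.245 -0.027 -0.023] J [ 0.469  0.191  0.249 -0.608] qd6 0.950
```

send_rows --deltas '[{"tx":0,"ty":0,"tz":0,"rx":0,"ry":0,"rz":0.08}]'

```text
time: 20.7
position: [0.4913, -0.1829, 0.1177]
tool_rot: [0.563, 0.826, -0.0, 0.001]
ft_force: [-0.1, -1.4, -1.3]
grip_width: 0.0417
```

```bash
python3 -c "
from h import *
sens(1)"
```

```text
t 20.70 h 1.9451 F [-0.1 -1.4 -1.3] M [-0.342  0.006  0.07 ] J [ 0.676  0.287  0.311 -0.59 ] qd6 0.950
```

send_rows --deltas '[{"tx":0,"ty":0,"tz":0,"rx":0,"ry":0,"rz":0.08}]'

```text
time: 20.78
position: [0.4913, -0.1829, 0.1176]
tool_rot: [0.596, 0.803, -0.0, 0.001]
ft_force: [0.2, -2.3, -1.8]
grip_width: 0.0417
```

```bash
python3 -c "
from h import *
sens(1)"
```

```text
t 20.78 h 1.8653 F [ 0.2 -2.3 -1.8] M [-0.319 -0.04   0.061] J [ 0.665  0.313  0.332 -0.561] qd6 0.952
```

send_rows --deltas '[{"tx":0,"ty":0,"tz":0,"rx":0,"ry":0,"rz":0.08}]'

```text
time: 20.87
position: [0.4913, -0.183, 0.1176]
tool_rot: [0.627, 0.779, -0.0, 0.001]
ft_force: [0.3, -1.4, -2.3]
grip_width: 0.0422
```

```bash
python3 -c "
from h import *
sens(1)"
```

```text
t 20.87 h 1.7855 F [ 0.3 -1.4 -2.3] M [-0.331  0.02   0.094] J [ 0.635  0.343  0.37  -0.523] qd6 0.950
```

send_rows --deltas '[{"tx":0,"ty":0,"tz":0,"rx":0,"ry":0,"rz":0.08}]'

```text
time: 20.95
position: [0.4913, -0.183, 0.1175]
tool_rot: [0.658, 0.753, -0.0, 0.001]
ft_force: [-0.1, -2.3, -3.2]
grip_width: 0.0423
```

```bash
python3 -c "
from h import *
sens(1)"
```

```text
t 20.95 h 1.7056 F [-0.1 -2.3 -3.2] M [-0.37  -0.021  0.122] J [ 0.59   0.374  0.407 -0.478] qd6 0.949
```

send_rows --deltas '[{"tx":0,"ty":0,"tz":0,"rx":0,"ry":0,"rz":0.08}]'

```text
time: 21.03
position: [0.4913, -0.183, 0.1174]
tool_rot: [0.687, 0.726, -0.0, 0.001]
ft_force: [0.4, -3.2, -3.6]
grip_width: 0.0421
```

```bash
python3 -c "
from h import *
sens(1)"
```

```text
t 21.03 h 1.6259 F [ 0.4 -3.2 -3.6] M [-0.363 -0.068  0.229] J [ 0.53   0.406  0.444 -0.427] qd6 0.948
```

send_rows --deltas '[{"tx":0,"ty":0,"tz":0,"rx":0,"ry":0,"rz":0.08}]'

```text
time: 21.12
position: [0.4912, -0.183, 0.1174]
tool_rot: [0.716, 0.698, -0.0, 0.001]
ft_force: [1.2, -1.8, -3.9]
grip_width: 0.0422
```

```bash
python3 -c "
from h import *
sens(1)"
```

```text
t 21.12 h 1.5460 F [ 1.2 -1.8 -3.9] M [-0.361 -0.098  0.197] J [ 0.482  0.406  0.48  -0.411] qd6 0.950
```

send_rows --deltas '[{"tx":0,"ty":0,"tz":0,"rx":0,"ry":0,"rz":0.08}]'

```text
time: 21.2
position: [0.4912, -0.183, 0.1173]
tool_rot: [0.743, 0.669, -0.0, 0.001]
ft_force: [0.2, -0.9, -3.6]
grip_width: 0.0425
```

```bash
python3 -c "
from h import *
sens(1)"
```

```text
t 21.20 h 1.4661 F [ 0.2 -0.9 -3.6] M [-0.421 -0.126  0.195] J [ 0.483  0.41   0.51  -0.409] qd6 0.951
```

send_rows --deltas '[{"tx":0,"ty":0,"tz":0,"rx":0,"ry":0,"rz":0.08}]'

```text
time: 21.28
position: [0.4912, -0.1829, 0.1172]
tool_rot: [0.769, 0.639, -0.0, 0.001]
ft_force: [-0.1, -1.6, -4.7]
grip_width: 0.0418
```

```bash
python3 -c "
from h import *
sens(1)"
```

```text
t 21.28 h 1.3861 F [-0.1 -1.6 -4.7] M [-0.381 -0.098  0.21 ] J [ 0.449  0.405  0.502 -0.405] qd6 0.950
```

send_rows --deltas '[{"tx":0,"ty":0,"tz":0,"rx":0,"ry":0,"rz":0.1},{"tx":0,"ty":0,"tz":0,"rx":0,"ry":0,"rz":0.2},{"tx":0,"ty":0,"tz":0,"rx":0,"ry":0,"rz":0.3},{"tx":0,"ty":0,"tz":0,"rx":0,"ry":0,"rz":0.4},{"tx":0,"ty":0,"tz":0,"rx":0,"ry":0,"rz":0.5}]'

```text
time: 21.7
position: [0.4911, -0.1828, 0.1168]
tool_rot: [0.904, 0.428, -0.0, 0.0]
ft_force: [0.7, -2.0, -7.7]
grip_width: 0.042
```

```bash
python3 -c "
from h import *
sens(1);plan((.491,-.182,.1175),.37)"
```

```text
t 21.70 h 0.8851 F [ 0.7 -2.  -7.7] M [-0.315 -0.176  0.226] J [ 0.29   0.348  0.65  -0.532] qd6 1.189
t 21.7 pos [ 0.4911 -0.1828  0.1168] h 0.8851 q6 0.12 | delta cm [ 0.05 -0.06 -0.07] rz 0.515
```

send_rows --deltas '[{"tx":0,"ty":0,"tz":0,"rx":0,"ry":0,"rz":0.1},{"tx":0,"ty":0,"tz":0,"rx":0,"ry":0,"rz":0.2},{"tx":0,"ty":0,"tz":0,"rx":0,"ry":0,"rz":0.3},{"tx":0,"ty":0,"tz":0,"rx":0,"ry":0,"rz":0.4},{"tx":0,"ty":0,"tz":0,"rx":0,"ry":0,"rz":0.47}]'

```text
time: 22.12
position: [0.4912, -0.1827, 0.1166]
tool_rot: [0.979, 0.206, -0.0, 0.0]
ft_force: [1.8, -1.2, -7.7]
grip_width: 0.042
```

send_rows --deltas '[{"tx":0,"ty":0,"tz":0,"rx":0,"ry":0,"rz":0.03},{"tx":0,"ty":0,"tz":0,"rx":0,"ry":0,"rz":0.045}]'

```text
time: 22.28
position: [0.4913, -0.1827, 0.1168]
tool_rot: [0.983, 0.185, -0.0, 0.0]
ft_force: [2.3, -1.5, -8.5]
grip_width: 0.0422
```

```bash
python3 -c "
from h import *
sens(3)"
```

```text
t 22.28 h 0.3727 F [ 2.3 -1.5 -8.5] M [-0.282 -0.227  0.262] J [0.044 0.228 0.726 0.263] qd6 0.175
t 22.33 h 0.3718 F [ 1.5 -1.5 -7.2] M [-0.251 -0.277  0.19 ] J [0.108 0.206 0.706 0.277] qd6 -0.021
t 22.38 h 0.3722 F [ 1.7 -1.1 -6.5] M [-0.233 -0.203  0.244] J [0.089 0.187 0.686 0.274] qd6 0.001
```

send_rows --deltas '[{"tx":0,"ty":0,"tz":0,"rx":0,"ry":0,"rz":-0.12},{"tx":0,"ty":0,"tz":0,"rx":0,"ry":0,"rz":-0.24},{"tx":0,"ty":0,"tz":0,"rx":0,"ry":0,"rz":-0.36},{"tx":0,"ty":0,"tz":0,"rx":0,"ry":0,"rz":-0.48},{"tx":0,"ty":0,"tz":0,"rx":0,"ry":0,"rz":-0.6}]'

```text
time: 22.8
position: [0.4909, -0.1821, 0.1182]
tool_rot: [0.883, 0.469, 0.0, -0.0]
ft_force: [0.2, 0.2, 0.4]
grip_width: 0.042
```

```bash
python3 -c "
from h import *
sens(1)
import pickle
o=robot.get_obs();w=robot.camera('wrist');save(w,'w11.png',scale=1.5);pickle.dump((o,w),open('w11.pkl','wb'))
sens(1)"
```

```text
t 22.80 h 0.9769 F [0.2 0.2 0.4] M [-0.159  0.094  0.04 ] J [-0.01   0.053  0.035  0.948] qd6 -1.425
t 22.85 h 0.9806 F [-0.1 -0.1 -0.4] M [-0.078  0.084 -0.023] J [-0.02   0.079 -0.005 -0.254] qd6 0.298
```

View pics/w11.png

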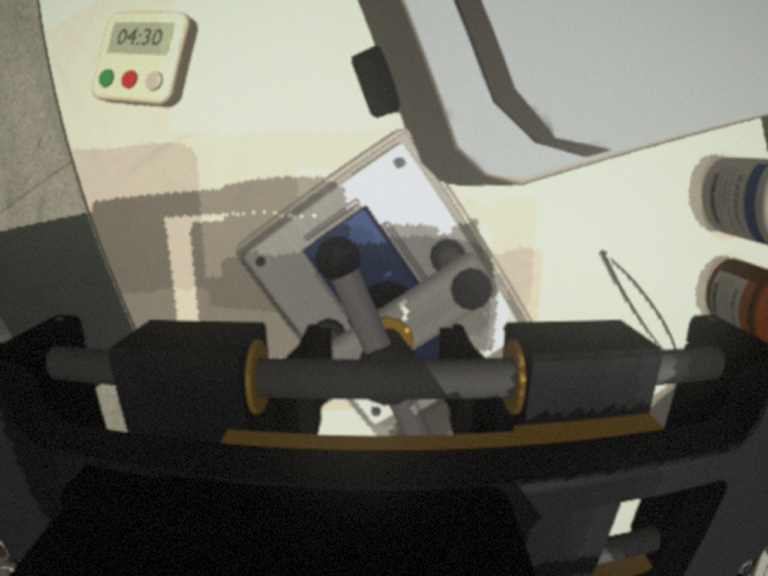

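```bash
python3 -c "
from h import *
for z in(.132,.134,.136): ballp('w11.pkl',(338,258),z)
plan((.491,-.3,.19),1.57)"
```

```text
r 0.0421 heading 1.349
r 0.0424 heading 1.341
r 0.0427 heading 1.333
t 22.85 pos [ 0.4908 -0.1821  0.1182] h 0.9806 q6 0.02 | delta cm [-9.78  6.57 -7.19] rz -0.589
```

send_rows --deltas '[{"tx":0,"ty":0,"tz":-2,"rx":0,"ry":0,"rz":-0.05},{"tx":0,"ty":0,"tz":-4,"rx":0,"ry":0,"rz":-0.1},{"tx":0,"ty":0,"tz":-6,"rx":0,"ry":0,"rz":-0.15},{"tx":0,"ty":0,"tz":-8,"rx":0,"ry":0,"rz":-0.25},{"tx":0,"ty":0,"tz":-9,"rx":0,"ry":0,"rz":-0.35}]'

```text
time: 23.27
position: [0.4918, -0.1827, 0.2104]
tool_rot: [0.789, 0.614, 0.001, 0.002]
ft_force: [0.4, 0.3, 0.4]
grip_width: 0.0422
```

```bash
python3 -c "
from h import *
plan((.491,-.3,.2),1.57)"
```

```text
t 23.27 pos [ 0.4918 -0.1827  0.2104] h 1.3228 q6 -0.32 | delta cm [-11.39   2.8    1.06] rz -0.247
```

send_rows --deltas '[{"tx":-2.5,"ty":0.6,"tz":0,"rx":0,"ry":0,"rz":-0.06},{"tx":-5.5,"ty":1.3,"tz":0,"rx":0,"ry":0,"rz":-0.12},{"tx":-8.5,"ty":2.1,"tz":0,"rx":0,"ry":0,"rz":-0.18},{"tx":-11.4,"ty":2.8,"tz":0,"rx":0,"ry":0,"rz":-0.24},{"tx":-11.4,"ty":2.8,"tz":0,"rx":0,"ry":0,"rz":-0.24}]' --claw 0

```text
time: 23.68
position: [0.4904, -0.3057, 0.2085]
tool_rot: [0.712, 0.702, -0.001, 0.003]
ft_force: [-0.2, -0.6, 0.2]
grip_width: 0.0168
```

send_rows --deltas '[{"tx":0,"ty":0,"tz":0,"rx":0,"ry":0,"rz":0},{"tx":0,"ty":0,"tz":0,"rx":0,"ry":0,"rz":0}]'

```text
time: 23.85
position: [0.4891, -0.2988, 0.2075]
tool_rot: [0.712, 0.702, 0.0, -0.001]
ft_force: [0.1, 0.6, 0.1]
grip_width: 0.0044
```

```bash
python3 -c "
from h import *
plan((.491,-.309,.1),1.57)
import pickle
o=robot.get_obs();w=robot.camera('wrist');save(w,'w12.png',scale=1.5);pickle.dump((o,w),open('w12.pkl','wb'))
for r in robot.tip_of('switch_press','wrist')[:1]: print(r['p'],r['xy'],watz(w,o,r['xy'],.077))
for n in ('scene','top'):
    c=robot.camera(n); save(c,n+'5.png',crop=(180,130,310,260) if n=='scene' else (200,160,310,240),scale=5)
    for l,z in (('switch_press',.077),('clamp_axis',.138)):
        for r in robot.tip_of(l,n)[:1]: print(n,l,r['p'],atz(c,r['xy'],z))
print(robot.get_obs()['grip_width'])
"
```

```text
t 23.85 pos [ 0.4891 -0.2988  0.2075] h 1.5573 q6 -0.73 | delta cm [-1.03  0.21 10.75] rz -0.013
0.98 [257.7, 185.6] [ 0.49068972 -0.30141362  0.077     ]
scene switch_press 0.6 [ 0.48717667 -0.31307412  0.077     ]
scene clamp_axis 0.55 [ 0.49832796 -0.18157827  0.138     ]
top switch_press 0.87 [ 0.49374375 -0.29834839  0.077     ]
top clamp_axis 0.83 [ 0.49265023 -0.17823532  0.138     ]
0.0006874508069190767
```

View pics/w12.png

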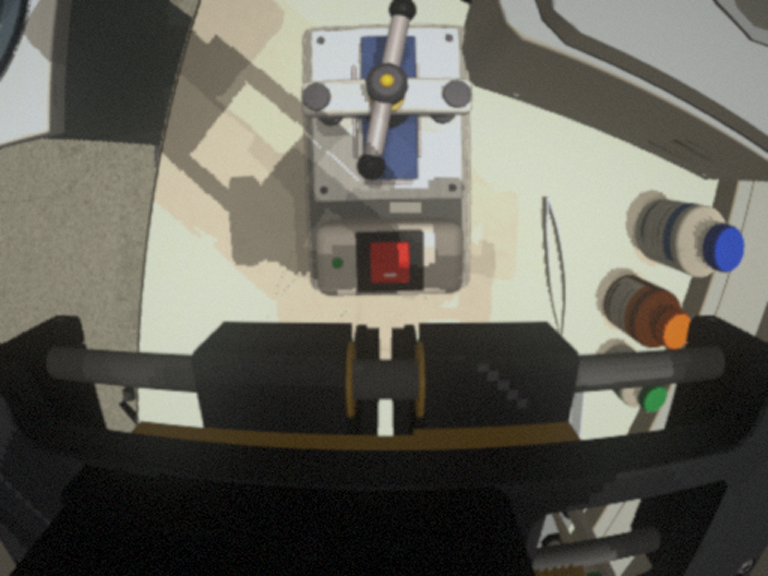

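View pics/scene5.png

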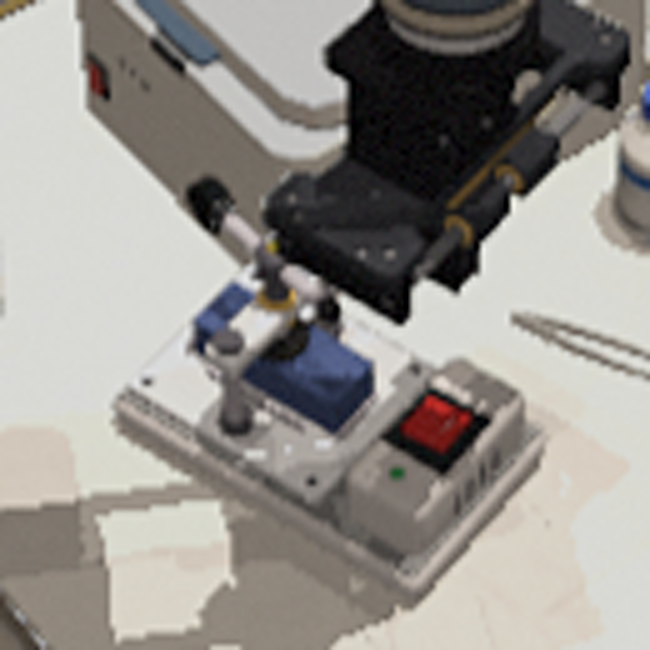

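```bash
python3 -c "
from h import *
import pickle
o,w=pickle.load(open('w12.pkl','rb'))
f=lambda x,y,z: watz(w,o,(x/1.5,y/1.5),z).round(4)
print('inner',f(390,243,.071),'outer',f(390,283,.078),'L',f(370,263,.075),'R',f(411,263,.075),'console outer',f(390,292,.07))
for z in(.131,.134,.137):
  a,b=f(402,9,z),f(372,166,z); print(a,b,np.linalg.norm(a-b),(a+b)/2,np.arctan2(*(a-b)[[1,0]]))
plan((.491,-.309,.1),1.57)
"
```

```text
inner [ 0.4933 -0.2781  0.071 ] outer [ 0.493  -0.3044  0.078 ] L [ 0.4796 -0.291   0.075 ] R [ 0.5074 -0.2914  0.075 ] console outer [ 0.493  -0.3129  0.07  ]
[ 0.5011 -0.1385  0.131 ] [ 0.4838 -0.227   0.131 ] 0.09017505198224172 [ 0.49245 -0.18275  0.131  ] 1.3777504567814296
[ 0.501  -0.1396  0.134 ] [ 0.4839 -0.227   0.134 ] 0.08905711650396055 [ 0.49245 -0.1833   0.134  ] 1.3775848429470905
[ 0.5008 -0.1408  0.137 ] [ 0.484  -0.2271  0.137 ] 0.08792002047315503 [ 0.4924  -0.18395  0.137  ] 1.3785312149043079
t 24.25 pos [ 0.4899 -0.2991  0.2077] h 1.5596 q6 -0.73 | delta cm [-0.99  0.13 10.77] rz -0.01
```

send_rows --deltas '[{"tx":-0.7,"ty":0.2,"tz":1.5,"rx":0,"ry":0,"rz":0},{"tx":-0.7,"ty":0.2,"tz":4.5,"rx":0,"ry":0,"rz":0},{"tx":-0.7,"ty":0.2,"tz":7.5,"rx":0,"ry":0,"rz":0},{"tx":-0.7,"ty":0.2,"tz":10.5,"rx":0,"ry":0,"rz":0},{"tx":-0.7,"ty":0.2,"tz":11.2,"rx":0,"ry":0,"rz":0}]'

```text
time: 24.67
position: [0.4892, -0.3044, 0.0914]
tool_rot: [0.711, 0.703, -0.0, -0.004]
ft_force: [-0.9, -0.9, -1.0]
grip_width: 0.0005
```

send_rows --deltas '[{"tx":0,"ty":0,"tz":0,"rx":0,"ry":0,"rz":0},{"tx":0,"ty":0,"tz":0,"rx":0,"ry":0,"rz":0}]'

```text
time: 24.83
position: [0.4921, -0.307, 0.0961]
tool_rot: [0.711, 0.703, 0.0, 0.0]
ft_force: [-0.1, -0.0, 0.4]
grip_width: 0.0003
```

```bash
python3 -c "
from h import *
plan((.492,-.306,.08),1.57)
w=robot.camera('wrist');save(w,'w13.png',scale=1.5)
c=robot.camera('scene');save(c,'s6.png',crop=(220,170,310,260),scale=6)
plan((.492,-.306,.08),1.57);sens(1)
"
```

```text
t 24.83 pos [ 0.4921 -0.307   0.0961] h 1.559 q6 -0.74 | delta cm [ 0.1  -0.01  1.61] rz -0.011
t 24.93 pos [ 0.4929 -0.3077  0.0974] h 1.559 q6 -0.74 | delta cm [ 0.17 -0.09  1.74] rz -0.011
t 24.93 h 1.5590 F [ 0.5 -0.4  0.1] M [-0.076  0.102  0.017] J [-0.007  0.023  0.098 -0.   ] qd6 -0.000
```

View pics/w13.png

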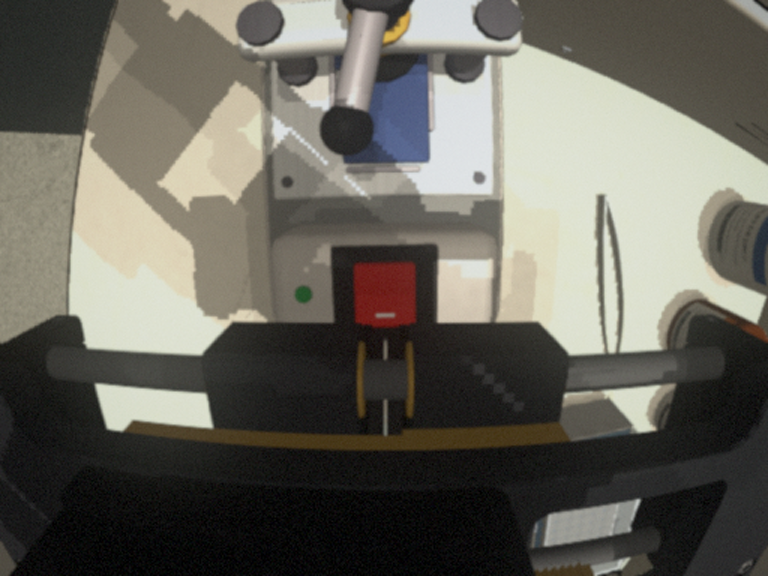

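View pics/s6.png

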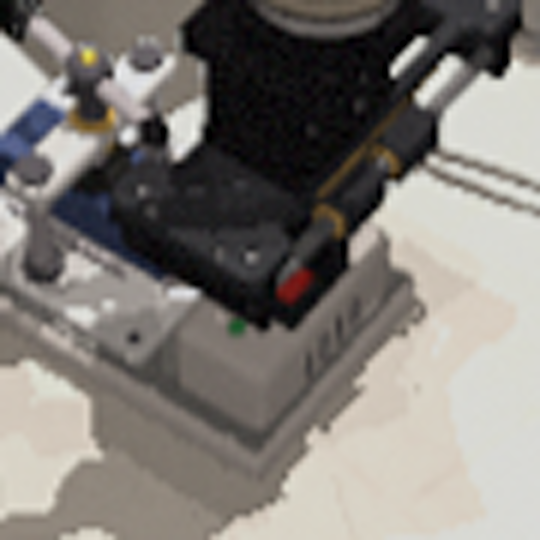

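```bash
python3 -c "
from h import *
o=robot.get_obs();w=robot.camera('wrist')
f=lambda x,y,z: watz(w,o,(x/1.5,y/1.5),z).round(4)
print('inner',f(385,262,.071),'outer',f(385,326,.078),'tcp px',wproj(w,o,o['position'])*1.5, wproj(w,o,o['position']-[0,-.0095,0])*1.5)
plan((.492,-.304,.08),1.57)
"
```

```text
inner [ 0.494  -0.2783  0.071 ] outer [ 0.4937 -0.3051  0.078 ] tcp px [383.21544581 348.7075857 ] [382.89547596 326.11515416]
t 24.98 pos [ 0.4929 -0.3077  0.0975] h 1.5589 q6 -0.74 | delta cm [ 0.37 -0.1   1.75] rz -0.011
```

send_rows --deltas '[{"tx":0.1,"ty":0,"tz":0.8,"rx":0,"ry":0,"rz":0},{"tx":0.1,"ty":0,"tz":1.5,"rx":0,"ry":0,"rz":0},{"tx":0.1,"ty":0,"tz":1.9,"rx":0,"ry":0,"rz":0},{"tx":0.1,"ty":0,"tz":2.1,"rx":0,"ry":0,"rz":0},{"tx":0.1,"ty":0,"tz":2.2,"rx":0,"ry":0,"rz":0}]'

```text
time: 25.4
position: [0.4926, -0.3075, 0.0772]
tool_rot: [0.711, 0.703, -0.0, 0.002]
ft_force: [-5.3, 0.9, 31.0]
grip_width: -0.0
```

```bash
python3 -c "
from h import *
plan((.492,-.3067,.072),1.57);sens(1)
"
```

```text
t 25.4 pos [ 0.4926 -0.3075  0.0772] h 1.5594 q6 -0.74 | delta cm [ 0.08 -0.06  0.52] rz -0.011
t 25.40 h 1.5594 F [-5.3  0.9 31. ] M [0.301 1.058 0.051] J [ 1.072  0.564 -1.456  0.039] qd6 -0.000
```

send_rows --deltas '[{"tx":0,"ty":0,"tz":-1,"rx":0,"ry":0,"rz":0},{"tx":0,"ty":0,"tz":-3,"rx":0,"ry":0,"rz":0},{"tx":0,"ty":0,"tz":-3,"rx":0,"ry":0,"rz":0}]'

```text
time: 25.65
position: [0.493, -0.3068, 0.1061]
tool_rot: [0.711, 0.703, 0.0, 0.002]
ft_force: [1.5, -0.1, -0.2]
grip_width: 0.0003
```

```bash
python3 -c "
from h import *
plan((.492,-.3067,.072),1.57);sens(1)
w=robot.camera('wrist');save(w,'w14.png',crop=(180,130,340,240),scale=5)
c=robot.camera('scene');save(c,'s7.png',crop=(220,170,310,260),scale=6)
"
```

```text
t 25.65 pos [ 0.493  -0.3068  0.1061] h 1.5587 q6 -0.74 | delta cm [ 0.02 -0.11  3.41] rz -0.011
t 25.65 h 1.5587 F [ 1.5 -0.1 -0.2] M [-0.109  0.01  -0.013] J [ 0.18   0.012  0.52  -0.004] qd6 0.001
```

View pics/w14.png

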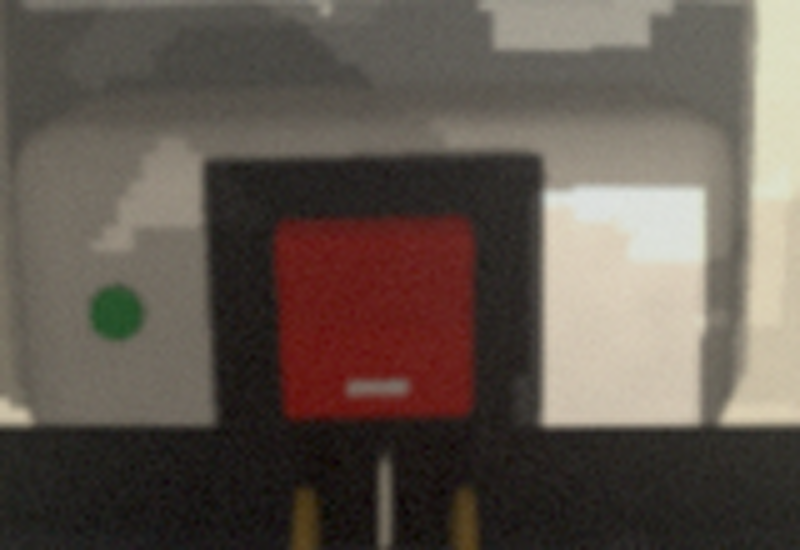

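View pics/s7.png

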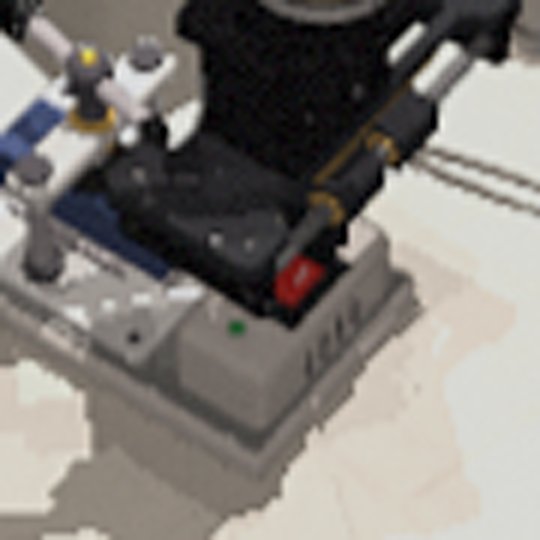

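```bash
cat > rk.py <<'E'
from h import *
import pickle
def fit(o,w):
    z=w["z_map"]; im=w["color"].astype(int)
    m=(im[...,0]>90)&(im[...,1]<70)&(im[...,2]<70)&(z>0); v,u=np.where(m)
    pts=[]
    T=np.eye(4);T[:3,:3]=Rn.from_quat(o["tool_rot"]).as_matrix();T[:3,3]=o["position"];T=T@w["tool_from_camera"];K=w["intrinsics"]
    for a,b in zip(u,v):
        x=(a-K[0,2])/K[0,0];y=(b-K[1,2])/K[1,1];th=np.hypot(x,y);ph=np.arctan2(y,x)
        d=np.array([np.tan(th)*np.cos(ph),np.tan(th)*np.sin(ph),1])*z[b,a]
        pts.append(T[:3,:3]@d+T[:3,3])
    P=np.array(pts); k=(abs(P[:,0]-.492)<.02)&(abs(P[:,1]+.29)<.025); P=P[k]
    c,*_=np.linalg.lstsq(np.c_[P[:,:2]-P[:,:2].mean(0),np.ones(len(P))],P[:,2],rcond=None)
    print(len(P),"mean",P.mean(0).round(4),"yrange",P[:,1].min().round(4),P[:,1].max().round(4),"slope dz/dx,dz/dy",c.round(3))
E
python3 -c "
from rk import *
o,w=pickle.load(open('w12.pkl','rb')); fit(o,w)
o=robot.get_obs();w=robot.camera('wrist');fit(o,w)
c=robot.camera('wrist');fit(o,c)"
```

```text
653 mean [ 0.4933 -0.2889  0.0801] yrange -0.3052 -0.2677 slope dz/dx,dz/dy [-0.067  0.085  0.08 ]
1376 mean [ 0.4928 -0.2898  0.0802] yrange -0.3039 -0.2771 slope dz/dx,dz/dy [0.    0.243 0.08 ]
1381 mean [ 0.4934 -0.2901  0.0816] yrange -0.3046 -0.2718 slope dz/dx,dz/dy [-0.005  0.439  0.082]
```

send_rows --deltas '[{"tx":0.7,"ty":0,"tz":-3.5,"rx":0,"ry":0,"rz":0},{"tx":0.7,"ty":0,"tz":-7,"rx":0,"ry":0,"rz":0},{"tx":0.7,"ty":0,"tz":-10,"rx":0,"ry":0,"rz":0},{"tx":0.7,"ty":0,"tz":-10,"rx":0,"ry":0,"rz":0},{"tx":0.7,"ty":0,"tz":-10,"rx":0,"ry":0,"rz":0}]'

```text
time: 26.27
position: [0.4923, -0.2991, 0.2043]
tool_rot: [0.711, 0.703, 0.0, 0.001]
ft_force: [-0.3, -0.1, -0.3]
grip_width: 0.0005
```

```bash
python3 -c "
from rk import *
for i in range(3):
    o=robot.get_obs();w=robot.camera('wrist');fit(o,w)
print(o['position'])
pickle.dump((o,w),open('w15.pkl','wb'))
_,w0=pickle.load(open('w12.pkl','rb'))
a=cv2.resize(w0['color'][120:210,200:320,::-1],None,fx=3.3,fy=5,interpolation=cv2.INTER_CUBIC)
b=cv2.resize(w['color'][120:210,200:320,::-1],None,fx=3.3,fy=5,interpolation=cv2.INTER_CUBIC)
cv2.imwrite('pics/cmp.png',np.hstack([a,b]))"
```

```text
622 mean [ 0.4931 -0.2903  0.08  ] yrange -0.3038 -0.2696 slope dz/dx,dz/dy [-0.044  0.311  0.08 ]
628 mean [ 0.4935 -0.2899  0.08  ] yrange -0.3037 -0.2681 slope dz/dx,dz/dy [-0.086  0.306  0.08 ]
620 mean [ 0.4933 -0.2903  0.0797] yrange -0.3037 -0.2776 slope dz/dx,dz/dy [-0.015  0.181  0.08 ]
[ 0.49075855 -0.29787764  0.20184418]
```

View pics/cmp.png

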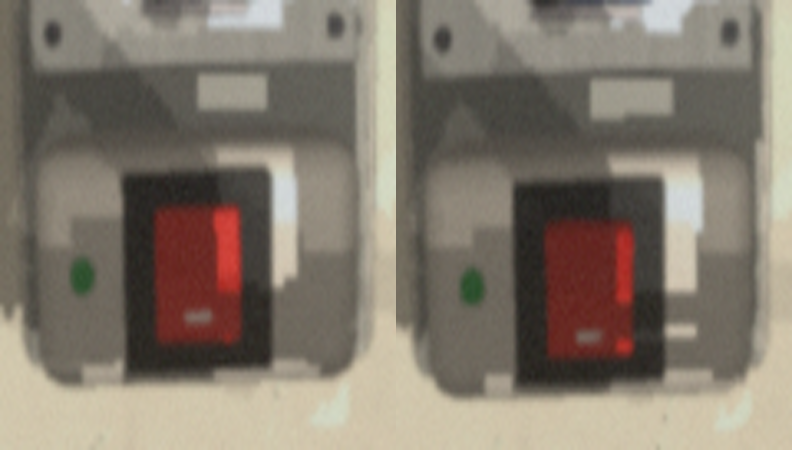

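```bash
python3 -c "
from rk import *
for i in range(2): o=robot.get_obs();robot.camera('wrist')
plan((.492,-.3065,.090),1.57)"
```

```text
t 26.52 pos [ 0.4907 -0.2979  0.2015] h 1.5586 q6 -0.73 | delta cm [-0.89  0.17 11.15] rz -0.011
```

send_rows --deltas '[{"tx":-0.8,"ty":0.1,"tz":2.5,"rx":0,"ry":0,"rz":0},{"tx":-0.8,"ty":0.1,"tz":5.5,"rx":0,"ry":0,"rz":0},{"tx":-0.8,"ty":0.1,"tz":8.5,"rx":0,"ry":0,"rz":0},{"tx":-0.8,"ty":0.1,"tz":10.5,"rx":0,"ry":0,"rz":0},{"tx":-0.8,"ty":0.1,"tz":11,"rx":0,"ry":0,"rz":0}]'

```text
time: 26.93
position: [0.4899, -0.3044, 0.0888]
tool_rot: [0.711, 0.703, -0.0, -0.005]
ft_force: [-0.5, 0.5, -0.5]
grip_width: 0.0005
```

send_rows --deltas '[{"tx":0,"ty":0,"tz":0,"rx":0,"ry":0,"rz":0},{"tx":0,"ty":0,"tz":0,"rx":0,"ry":0,"rz":0},{"tx":0,"ty":0,"tz":0,"rx":0,"ry":0,"rz":0}]'

```text
time: 27.18
position: [0.4935, -0.3075, 0.0947]
tool_rot: [0.711, 0.703, 0.0, 0.001]
ft_force: [-0.2, -0.6, -0.1]
grip_width: 0.0006
```

```bash
python3 -c "
from rk import *
plan((.492,-.3065,.078),1.57);sens(1)"
```

```text
t 27.18 pos [ 0.4935 -0.3075  0.0947] h 1.5588 q6 -0.74 | delta cm [ 0.1  -0.15  1.67] rz -0.011
t 27.18 h 1.5588 F [-0.2 -0.6 -0.1] M [-0.052  0.02  -0.034] J [-0.028  0.022  0.1   -0.   ] qd6 -0.001
```

send_rows --deltas '[{"tx":0.1,"ty":-0.1,"tz":0.4,"rx":0,"ry":0,"rz":0},{"tx":0.1,"ty":-0.1,"tz":0.7,"rx":0,"ry":0,"rz":0},{"tx":0.1,"ty":-0.1,"tz":0.9,"rx":0,"ry":0,"rz":0},{"tx":0.1,"ty":-0.1,"tz":1.0,"rx":0,"ry":0,"rz":0},{"tx":0.1,"ty":-0.1,"tz":1.0,"rx":0,"ry":0,"rz":0}]'

```text
time: 27.6
position: [0.4916, -0.3057, 0.0835]
tool_rot: [0.711, 0.703, -0.0, -0.0]
ft_force: [0.2, -1.0, -0.3]
grip_width: 0.0007
```

send_rows --deltas '[{"tx":0,"ty":0,"tz":0.1,"rx":0,"ry":0,"rz":0},{"tx":0,"ty":0,"tz":0.2,"rx":0,"ry":0,"rz":0},{"tx":0,"ty":0,"tz":0.3,"rx":0,"ry":0,"rz":0},{"tx":0,"ty":0,"tz":0.3,"rx":0,"ry":0,"rz":0}]'

```text
time: 27.93
position: [0.4915, -0.3056, 0.0803]
tool_rot: [0.711, 0.703, -0.0, -0.0]
ft_force: [-0.3, 0.5, 0.2]
grip_width: 0.0004
```

send_rows --deltas '[{"tx":0,"ty":0,"tz":0.1,"rx":0,"ry":0,"rz":0},{"tx":0,"ty":0,"tz":0.2,"rx":0,"ry":0,"rz":0},{"tx":0,"ty":0,"tz":0.2,"rx":0,"ry":0,"rz":0}]'

```text
time: 28.18
position: [0.4915, -0.3056, 0.0783]
tool_rot: [0.711, 0.703, -0.0, -0.0]
ft_force: [-0.3, -0.8, 0.3]
grip_width: 0.0007
```

```bash
python3 -c "
from rk import *
plan((.492,-.3065,.078),1.57);sens(1)"
```

```text
t 28.18 pos [ 0.4915 -0.3056  0.0783] h 1.5588 q6 -0.74 | delta cm [-0.09  0.05  0.03] rz -0.011
t 28.18 h 1.5588 F [-0.3 -0.8  0.3] M [-0.133  0.038 -0.023] J [-0.012  0.023  0.056  0.   ] qd6 0.001
```

send_rows --deltas '[{"tx":0,"ty":0,"tz":0.1,"rx":0,"ry":0,"rz":0},{"tx":0,"ty":0,"tz":0.15,"rx":0,"ry":0,"rz":0},{"tx":0,"ty":0,"tz":0.15,"rx":0,"ry":0,"rz":0}]'

```text
time: 28.43
position: [0.4917, -0.3057, 0.0778]
tool_rot: [0.711, 0.703, 0.0, 0.0]
ft_force: [-1.0, -0.9, 4.7]
grip_width: 0.0003
```

send_rows --deltas '[{"tx":0,"ty":0,"tz":0.1,"rx":0,"ry":0,"rz":0},{"tx":0,"ty":0,"tz":0.1,"rx":0,"ry":0,"rz":0}]'

```text
time: 28.6
position: [0.4917, -0.3057, 0.0777]
tool_rot: [0.711, 0.703, -0.0, 0.0]
ft_force: [-2.1, 1.8, 10.1]
grip_width: 0.0007
```

```bash
python3 -c "
from rk import *
sens(2)
for f in ('w12.pkl','w15.pkl'):
    o,w=pickle.load(open(f,'rb'))
    T=np.eye(4);T[:3,:3]=Rn.from_quat(o['tool_rot']).as_matrix();T[:3,3]=o['position'];T=T@w['tool_from_camera'];K=w['intrinsics']
    z=w['z_map'];v,u=np.mgrid[:384,:512];x=(u-K[0,2])/K[0,0];y=(v-K[1,2])/K[1,1];th=np.hypot(x,y);ph=np.arctan2(y,x)
    d=np.stack([np.tan(th)*np.cos(ph)*z,np.tan(th)*np.sin(ph)*z,z],-1);P=d@T[:3,:3].T+T[:3,3]
    ok=z>0
    print(f)
    ys=np.arange(-.262,-.325,-.004)
    for nm,x0,x1 in (('console L',.450,.468),('bezel L',.473,.478),('rocker',.484,.502),('bezel R',.509,.514)):
        print(nm,[ (int(round(1e4*np.median(P[...,2][k]))) if (k:=ok&(P[...,0]>x0)&(P[...,0]<x1)&(abs(P[...,1]-yy)<.002)).sum()>3 else None) for yy in ys])
    print('y',[int(yy*1000) for yy in ys])
"
```

```text
t 28.60 h 1.5590 F [-2.1  1.8 10.1] M [0.314 0.444 0.007] J [-0.139  0.061 -0.768  0.016] qd6 -0.000
t 28.65 h 1.5590 F [-1.5  1.2 10.3] M [0.303 0.426 0.017] J [-0.127  0.06  -0.773  0.016] qd6 -0.001
w12.pkl
console L [2976, 3020, 3020, 3200, 3299, 711, 708, 718, 711, 708, 709, 711, 705, 685, None, None]
bezel L [2975, 3021, 3021, 3181, 3015, 730, 729, 733, 730, 729, 731, 728, 726, 675, None, None]
rocker [2953, 2950, 2963, 3195, 2951, 786, 792, 2243, 2567, 2574, 2576, 2569, 728, 688, 628, None]
bezel R [2970, 3020, 3021, 3141, 3210, 3210, 3207, 728, 728, 726, 731, 728, 731, 685, None, None]
y [-262, -266, -270, -274, -278, -282, -286, -290, -294, -298, -302, -306, -310, -314, -318, -322]
w15.pkl
console L [2933, 2954, 2965, 3151, 3243, 708, 711, 722, 712, 711, 710, 709, 702, 691, 636, None]
bezel L [2932, 2965, 2967, 3122, 732, 726, 731, 731, 730, 726, 728, 729, 729, 690, None, None]
rocker [2912, 2909, 2960, 3131, 817, 820, 2142, 2190, 2518, 2517, 2517, 2385, 728, 684, None, None]
bezel R [2927, 2964, 2964, 3087, 3154, 3151, 731, 729, 731, 729, 734, 730, 728, 686, None, None]
y [-262, -266, -270, -274, -278, -282, -286, -290, -294, -298, -302, -306, -310, -314, -318, -322]
```

```bash
cat > rk2.py <<'E'
from rk import *
def prof(o,w,nm):
    T=np.eye(4);T[:3,:3]=Rn.from_quat(o['tool_rot']).as_matrix();T[:3,3]=o['position'];T=T@w['tool_from_camera'];K=w['intrinsics']
    z=w['z_map'];v,u=np.mgrid[:384,:512];x=(u-K[0,2])/K[0,0];y=(v-K[1,2])/K[1,1];th=np.hypot(x,y);ph=np.arctan2(y,x)
    d=np.stack([np.tan(th)*np.cos(ph)*z,np.tan(th)*np.sin(ph)*z,z],-1);P=d@T[:3,:3].T+T[:3,3]
    ok=(z>0)&(P[...,2]<.1); ys=np.arange(-.274,-.315,-.004)
    print(nm,[(int(yy*1000),int(round(1e4*np.median(P[...,2][k])))) for yy in ys if (k:=ok&(P[...,0]>.484)&(P[...,0]<.502)&(abs(P[...,1]-yy)<.002)).sum()>3])
E
python3 -c "
from rk2 import *
for f in ('w12.pkl','w15.pkl'): prof(*pickle.load(open(f,'rb')),f)"
```

```text
w12.pkl [(-274, 729), (-278, 780), (-282, 784), (-286, 785), (-290, 791), (-294, 801), (-298, 816), (-302, 823), (-306, 730), (-310, 728), (-314, 688)]
w15.pkl [(-274, 729), (-278, 805), (-282, 817), (-286, 804), (-290, 792), (-294, 787), (-298, 785), (-302, 781), (-306, 728), (-310, 728), (-314, 684)]
```

send_rows --deltas '[{"tx":0,"ty":0,"tz":-1,"rx":0,"ry":0,"rz":0},{"tx":0,"ty":0,"tz":-4,"rx":0,"ry":0,"rz":0},{"tx":0,"ty":0,"tz":-7.5,"rx":0,"ry":0,"rz":0},{"tx":0,"ty":0,"tz":-11,"rx":0,"ry":0,"rz":0},{"tx":0,"ty":0,"tz":-13,"rx":0,"ry":0,"rz":0}]'

```text
time: 29.07
position: [0.493, -0.3068, 0.2102]
tool_rot: [0.711, 0.703, 0.0, 0.003]
ft_force: [0.5, -0.3, -0.2]
grip_width: 0.0004
```

send_rows --deltas '[{"tx":0.5,"ty":-1,"tz":-1,"rx":0,"ry":0,"rz":0},{"tx":1,"ty":-2,"tz":-2,"rx":0,"ry":0,"rz":0},{"tx":1,"ty":-2,"tz":-2,"rx":0,"ry":0,"rz":0},{"tx":1,"ty":-2,"tz":-2,"rx":0,"ry":0,"rz":0}]'

```text
time: 29.4
position: [0.4719, -0.2956, 0.2267]
tool_rot: [0.711, 0.703, 0.0, 0.001]
ft_force: [1.3, 0.7, 0.5]
grip_width: 0.0003
```

```bash
python3 -c "
from rk2 import *
sens(2)
o=robot.get_obs();w=robot.camera('wrist');prof(o,w,'now');save(w,'w16.png',scale=1.5);pickle.dump((o,w),open('w16.pkl','wb'))
c=robot.camera('scene');save(c,'s8.png',scale=1.5)
"
```

```text
t 29.40 h 1.5586 F [1.3 0.7 0.5] M [-0.115  0.003  0.022] J [ 0.073  0.02   0.158 -0.005] qd6 0.000
t 29.45 h 1.5586 F [0.4 0.2 0.3] M [-0.04   0.077  0.011] J [ 0.058  0.026  0.11  -0.001] qd6 0.001
now [(-274, 727), (-278, 813), (-282, 816), (-286, 805), (-290, 794), (-294, 785), (-298, 787), (-302, 780), (-306, 732), (-310, 727), (-314, 692)]
```

View pics/w16.png

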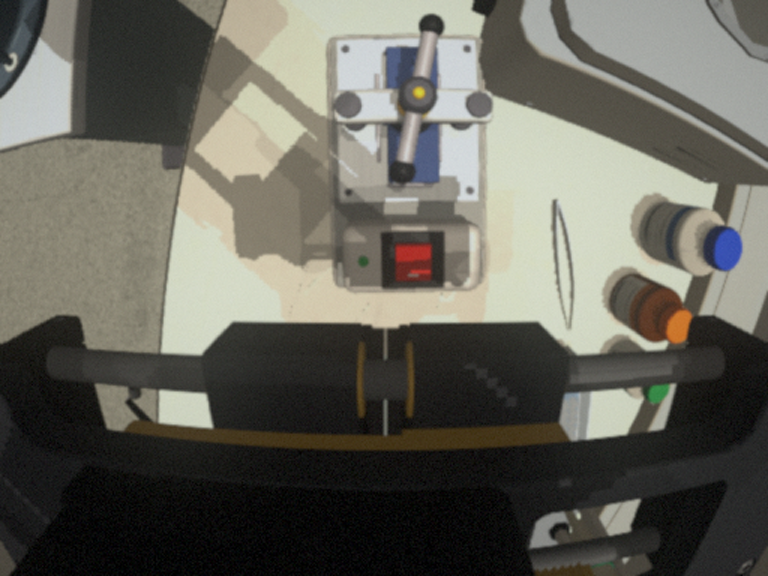

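View pics/s8.png

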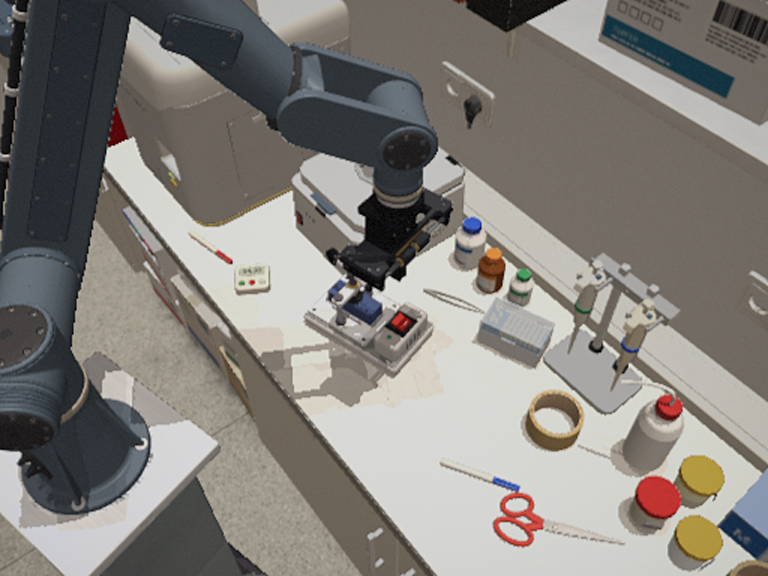

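```bash
python3 -c "
from rk2 import *
o,w=pickle.load(open('w16.pkl','rb'))
f=lambda x,y,z: watz(w,o,(x/1.5,y/1.5),z)
save(w,'w17.png',crop=(215,0,330,130),scale=5)
a,b=f(430,24,.134),f(403,171,.134);print(np.linalg.norm(a-b),(a+b)/2,np.arctan2(*(a-b)[[1,0]]))
p,q=f(348,104,.111),f(480,104,.111);print(np.linalg.norm(p-q),(p+q)/2,np.arctan2(*(q-p)[[1,0]]))
"
```

```text
0.08930731580097924 [ 0.49210612 -0.18290029  0.134     ] 1.3827645903395458
0.08196938886535068 [ 0.49232704 -0.18365719  0.111     ] 0.005829619205371376
```

View pics/w17.png

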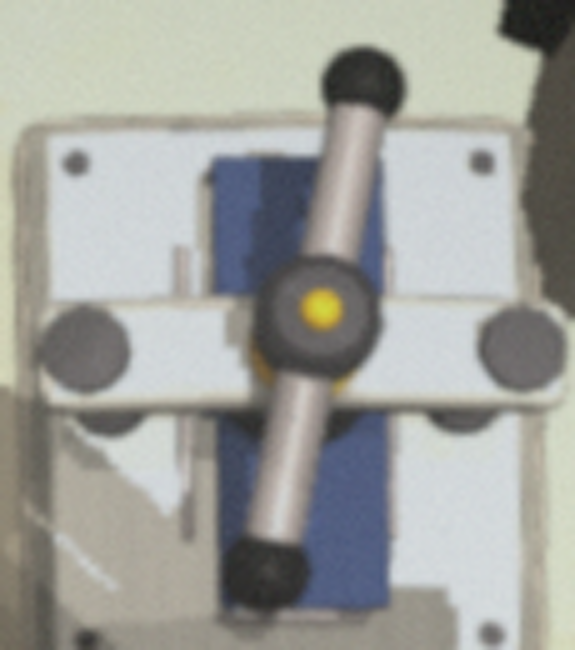

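```bash
python3 -c "
from h import *
for ax in ((.491,-.182),(.492,-.183)):
  print(ax)
  ballp('w10.pkl',(323,264),.137,ax);ballp('w9.pkl',(341,256),.135,ax);ballp('w11.pkl',(338,258),.134,ax)
"
```

```text
(0.491, -0.182)
r 0.0428 heading 3.086
r 0.0422 heading 1.722
r 0.0424 heading 1.341
(0.492, -0.183)
r 0.0438 heading 3.064
r 0.0433 heading 1.741
r 0.0431 heading 1.369
```

```bash
python3 -c "
from rig import robot
print(robot.hand_in(), robot.get_obs()['time'])"
```

```text
the job is handed in; nothing more can be done
the job is handed in; nothing more can be done
```

The box is clamped and the mixer is switched on, in that order. I handed in at about 29.5 s of the 61 s allowed, with the gripper raised clear of everything.

**Clamp:** I straddled the cross-bar with the open fingers and turned it clockwise. On the first pass I read the torque too slowly and passed the touch without seeing it clearly. I turned the bar back until the torque fell to its free running value of about 0.03 N m, then came forward again slowly. The furthest that first pass went was about 1.2 rad past the touch, less than a quarter turn.

**Quarter turn:** The slow pass put the touch at a bar angle of about 3.4 rad, and the final pictures show the bar at about 4.91 rad. That makes roughly 1.50–1.54 rad past the touch, against 1.57 for an exact quarter turn.
- **Torque disagreed:** it rose by only about 0.2 N m over about 0.35 rad, against the 0.25–0.4 N m within 0.2 rad stated. If the true touch was later than I judged, the turn is nearer 1.4 rad.
- **Bar angle disagreed:** the angle worked out from the gripper and the angle in the pictures differ by up to 0.08 rad. I relied on the pictures.

**Switch:** I pressed it once, and the force reached 31 N because the arm overshot. Depth readings before and after show the rocker flipped: the outer end went from about 82 to 78 mm, and the inner end from about 78 to 82 mm. A second gentle push of 10 N met a hard stop at once, and a last reading after lifting off showed the same.

**Other things on the bench:** in the final pictures, none of the ones I could see looked moved. I compared them only by eye.

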